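Fill the leaning feed tube with spacer discs up to the gauge

ROBOT

A 6-joint arm with a two-finger parallel gripper is mounted at the origin on a cart in front of the work surface, level with it; the furniture and walls round the work are solid. World frame = base frame: x ahead of the robot, y to its left, z up, the work surface at z = 0. Lengths are in mm, angles in rad, forces in N, time in s.
With the tool pointing down it reaches from about 325 to 900 mm from the base axis. Payload 3.5 kg.
Tool frame: the origin (TCP) lies midway between the tips of the shut fingers; the grasp point (between the pads) lies 19 mm behind it (r.tcp_to_grasp is the distance from the TCP to the grasp point, in mm); z points along the fingers, y is the line along which they close (so a half turn about z gives the same grasp; the last joint's range is limited). The gripper opens to 85 mm and grips with 20 to 120 N. Pads are 22 mm wide; open, the fingers measure 114 mm over their backs; the gripper's body (76 mm by 85 mm) begins 54 mm behind the grasp point. The pads swing forward as they close: fully open they stand 13 mm farther back than shut.
Start: joints at [1.093, 0.276, -0.026, 1.268, 0, 1.467], TCP at [228.81, 581.608, 231.313] pointing down, gripper open.
Joint ranges: [-3.12, 3.12], [-0.85, 1.88], [-1.08, 1.24], [-1.95, 2.15], [-1.57, 1.53], [-3.14, 3.14]. Speed limits (rad/s): [2.57, 2.57, 3.14, 3.14, 3.14, 3.14].

INTERFACE

Orientations are given as a unit quaternion [w, x, y, z].
In Python, from cell import r gives the robot as it stands.
- The arm moves only by the tool step_arm, never from a script. Its argument "motion" is a list of rows, each a list of 5 numbers: the shift along the world's x, y, z in m, then the turn about the world's z in degrees, then the closure, from 0 (fully open) to 1 (shut). In form: [[dx, dy, dz, spin, gripper], ...]. A call has 1 to 5 rows; each row is the pose to reach, as a shift and turn from the pose commanded when the call began; what a row does not reach only later rows make up. A row lasts 1/12 s, in which the tool goes at most 41.7 mm and 7.16 degrees, less where a joint would pass 70% of its speed; a pose out of reach is approached as far as the arm can. A call with a gripper value outside its range is refused whole. The fingers move at their own pace and stop on an object; "grip_force" is the grip in N (left out, the last holds). Time passes only in rows, so rows that repeat a pose let the fingers close. It gives the time, the measured TCP pose, the force, the opening and the grip force at its end, in the units of the state.
- r.observe(): the state, without advancing time (a new reading comes with each control period).
- r.snapshot(name): name is "scene" or "top" or "wrist"; returns the picture (480x640x3 uint8, red, green, blue); there is no depth.
- r.camera_params(name): a dict with "mtx" (3x3 intrinsics, pixels), "extrinsics" (4x4, takes a point from world to camera coordinates). Camera axes: x right, y up, looking along -z (the intrinsics and any distortion apply to the point x, -y, -z); pixel columns grow to the right and rows downward; lengths in mm; the calibration is good to about 2 mm. The wrist camera is an equidistant fisheye: a pixel r from the principal point sees the ray r / f radians off the axis. A picture is of the moment at which its call begins: read the wrist's pose just before it. camera_params takes no time and is no camera call; for the wrist camera it gives the pose at the moment of the call.
- r.hand_in(): hands the job in; it is judged then, once.
The state is a dict: "clock": time; "joint_positions": joint angles; "joint_vel": joint speeds; "joint_efforts": joint torques, N m; "position": TCP position; "tcp_rot": TCP orientation; "ft_force": force on the tool from outside, world axes, zero at the start; "moment": the same for the moment, N m; "grip_width": opening from 0.0 (shut) to 1.0 (fully open); "grasp_force": force on a finger pad.
Only numpy, scipy, OpenCV 4.12 (cv2) and the standard library are available. Lean on these libraries where they do the work, as an engineer would, in place of code of your own. Each camera call takes 0.05 s, during which the arm holds its last target. There are 200 camera calls.

TASK

Load the loose aluminium spacer discs one on another into the leaning clear feed tube until the top of the stack stands between the two rings of the sliding gauge on the tube. The discs must lie square in the tube. Do not shift the gauge, and leave the discs you do not need and everything else where they are.

Things in the scene. Friction and masses are not known exactly. Their poses are not given: they have to be found in the camera images.
- magazine: grey foot plate 120x85 mm with a leaning clear plastic tube in a grey socket 52 mm across; fixed. Origin under the plate, x away from the mouth, y level. The tube leans 35 degrees from vertical, its mouth towards -x; bore 36.5 mm, wall 3 mm, so smooth that discs slide down by themselves to its floor or onto the disc below.
- tube_seat (a point): centre of the tube's flat inner floor, on its axis, 48 mm above the worktop. z runs up along the tube's axis; y is level; x is square to the tube, pointing away from its lower wall (the lower wall lies on the -x side).
- tube_mouth (a point): centre of the tube's mouth, 82 mm up the axis from tube_seat, same axes; flared lip 6 mm high. Only the lower wall goes on beyond, 40 mm, as an open trough (45 degrees each side of -x, inner radius 18.25 mm, last 12 mm bent outwards). A disc held by its rim at +y and -y, square to the tube, on the axis, its underside about 10 mm above the mouth, let go onto the trough slides in.
- gauge_mid (a point): point on the tube's axis midway between the gauge's two dark steel rings (49 mm outside, 3 mm thick), which stand 12 mm above and below it along the axis; axes as tube_seat. It lies 35 to 63 mm from tube_seat, so 2 or 3 discs are needed; where either count puts the top between the rings, both will do.
- gauge (a joint): slide of the gauge along the tube in m: gauge_mid lies 0.035 + this value up the axis from tube_seat (0 to 0.028); held by friction of about 4 N; must not be moved.
- disc1: plain aluminium spacer disc, 34 mm diameter, 20 mm thick, small dark dimple in the middle of each face, about 45 g, lying flat on the worktop; origin at its centre, z is its axis (10 mm to either face). One of four alike.
- disc2: plain aluminium spacer disc, 34 mm diameter, 20 mm thick, small dark dimple in the middle of each face, about 45 g, lying flat on the worktop; origin at its centre, z is its axis (10 mm to either face). One of four alike.
- disc3: plain aluminium spacer disc, 34 mm diameter, 20 mm thick, small dark dimple in the middle of each face, about 45 g, lying flat on the worktop; origin at its centre, z is its axis (10 mm to either face). One of four alike.
- disc4: plain aluminium spacer disc, 34 mm diameter, 20 mm thick, small dark dimple in the middle of each face, about 45 g, lying flat on the worktop; origin at its centre, z is its axis (10 mm to either face). One of four alike.
- compression_tee: small compression fitting, 15x34x14 mm, lying on the worktop; bystander, origin under its centre
- ball_knob: pale round knob on a foot, 29 mm across, 34 mm high; bystander, origin under its centre
- brass_valve: dull green-grey valve body, 42x54x19 mm; bystander, origin under its centre
- pipe_elbow: pale bent pipe fitting, 61x56x22 mm; bystander, origin under its centre
Things that resemble listed ones, but are neither listed nor needed, are in the scene too. Leave any brown or orange look-alike of the disc2 alone.

How it is judged (in metres and radians):
At the end, for the whole second after the job is handed in: 2 or 3 discs lie at rest, square (0.15 rad), stacked on the tube floor; the uppermost top face is within 12.5 mm of gauge_mid along the tube, none higher; unused discs within 30 mm of their start; gauge moved under 5 mm (((x of disc1 in the frame of tube_seat between -0.005 and 0.005 m and y of disc1 in the frame of tube_seat between -0.005 and 0.005 m and z of disc1 in the frame of tube_seat between 0.005 and 0.015 m and angle between the z axis of disc1 and the z axis of tube_seat, either way round below 0.15 rad) or (x of disc2 in the frame of tube_seat between -0.005 and 0.005 m and y of disc2 in the frame of tube_seat between -0.005 and 0.005 m and z of disc2 in the frame of tube_seat between 0.005 and 0.015 m and angle between the z axis of disc2 and the z axis of tube_seat, either way round below 0.15 rad) or (x of disc3 in the frame of tube_seat between -0.005 and 0.005 m and y of disc3 in the frame of tube_seat between -0.005 and 0.005 m and z of disc3 in the frame of tube_seat between 0.005 and 0.015 m and angle between the z axis of disc3 and the z axis of tube_seat, either way round below 0.15 rad) or (x of disc4 in the frame of tube_seat between -0.005 and 0.005 m and y of disc4 in the frame of tube_seat between -0.005 and 0.005 m and z of disc4 in the frame of tube_seat between 0.005 and 0.015 m and angle between the z axis of disc4 and the z axis of tube_seat, either way round below 0.15 rad)) and ((x of disc1 in the frame of tube_seat between -0.005 and 0.005 m and y of disc1 in the frame of tube_seat between -0.005 and 0.005 m and z of disc1 in the frame of tube_seat between 0.024 and 0.036 m and angle between the z axis of disc1 and the z axis of tube_seat, either way round below 0.15 rad) or (x of disc2 in the frame of tube_seat between -0.005 and 0.005 m and y of disc2 in the frame of tube_seat between -0.005 and 0.005 m and z of disc2 in the frame of tube_seat between 0.024 and 0.036 m and angle between the z axis of disc2 and the z axis of tube_seat, either way round below 0.15 rad) or (x of disc3 in the frame of tube_seat between -0.005 and 0.005 m and y of disc3 in the frame of tube_seat between -0.005 and 0.005 m and z of disc3 in the frame of tube_seat between 0.024 and 0.036 m and angle between the z axis of disc3 and the z axis of tube_seat, either way round below 0.15 rad) or (x of disc4 in the frame of tube_seat between -0.005 and 0.005 m and y of disc4 in the frame of tube_seat between -0.005 and 0.005 m and z of disc4 in the frame of tube_seat between 0.024 and 0.036 m and angle between the z axis of disc4 and the z axis of tube_seat, either way round below 0.15 rad)) and (distance of disc1 from where it was at the start of the episode below 0.03 m or ((x of disc1 in the frame of tube_seat between -0.005 and 0.005 m and y of disc1 in the frame of tube_seat between -0.005 and 0.005 m and z of disc1 in the frame of tube_seat between 0.005 and 0.085 m and angle between the z axis of disc1 and the z axis of tube_seat, either way round below 0.15 rad) and z of disc1 in the frame of gauge_mid below 0.0025 m)) and (distance of disc2 from where it was at the start of the episode below 0.03 m or ((x of disc2 in the frame of tube_seat between -0.005 and 0.005 m and y of disc2 in the frame of tube_seat between -0.005 and 0.005 m and z of disc2 in the frame of tube_seat between 0.005 and 0.085 m and angle between the z axis of disc2 and the z axis of tube_seat, either way round below 0.15 rad) and z of disc2 in the frame of gauge_mid below 0.0025 m)) and (distance of disc3 from where it was at the start of the episode below 0.03 m or ((x of disc3 in the frame of tube_seat between -0.005 and 0.005 m and y of disc3 in the frame of tube_seat between -0.005 and 0.005 m and z of disc3 in the frame of tube_seat between 0.005 and 0.085 m and angle between the z axis of disc3 and the z axis of tube_seat, either way round below 0.15 rad) and z of disc3 in the frame of gauge_mid below 0.0025 m)) and (distance of disc4 from where it was at the start of the episode below 0.03 m or ((x of disc4 in the frame of tube_seat between -0.005 and 0.005 m and y of disc4 in the frame of tube_seat between -0.005 and 0.005 m and z of disc4 in the frame of tube_seat between 0.005 and 0.085 m and angle between the z axis of disc4 and the z axis of tube_seat, either way round below 0.15 rad) and z of disc4 in the frame of gauge_mid below 0.0025 m)) and (((x of disc1 in the frame of tube_seat between -0.005 and 0.005 m and y of disc1 in the frame of tube_seat between -0.005 and 0.005 m and z of disc1 in the frame of tube_seat between 0.005 and 0.085 m and angle between the z axis of disc1 and the z axis of tube_seat, either way round below 0.15 rad) and z of disc1 in the frame of gauge_mid above -0.0225 m) or ((x of disc2 in the frame of tube_seat between -0.005 and 0.005 m and y of disc2 in the frame of tube_seat between -0.005 and 0.005 m and z of disc2 in the frame of tube_seat between 0.005 and 0.085 m and angle between the z axis of disc2 and the z axis of tube_seat, either way round below 0.15 rad) and z of disc2 in the frame of gauge_mid above -0.0225 m) or ((x of disc3 in the frame of tube_seat between -0.005 and 0.005 m and y of disc3 in the frame of tube_seat between -0.005 and 0.005 m and z of disc3 in the frame of tube_seat between 0.005 and 0.085 m and angle between the z axis of disc3 and the z axis of tube_seat, either way round below 0.15 rad) and z of disc3 in the frame of gauge_mid above -0.0225 m) or ((x of disc4 in the frame of tube_seat between -0.005 and 0.005 m and y of disc4 in the frame of tube_seat between -0.005 and 0.005 m and z of disc4 in the frame of tube_seat between 0.005 and 0.085 m and angle between the z axis of disc4 and the z axis of tube_seat, either way round below 0.15 rad) and z of disc4 in the frame of gauge_mid above -0.0225 m)) and linear speed of each of disc1, disc2, disc3, disc4 below 0.02 m/s and distance of gauge_mid from where it was at the start of the episode below 0.005 m); the robot touches nothing.
It fails at once if a small fitting standing by is shifted by more than 30 mm (distance of any of compression_tee, ball_knob, brass_valve, pipe_elbow from where it was at the start of the episode above 0.03 m).
It fails at once if the gauge is shifted by more than 6 mm (distance of gauge_mid from where it was at the start of the episode above 0.006 m).
It also fails if it takes over 70 s, if anything falls off the work surface, if the arm or the gripper's body presses on something with over 40 N, if the wrist force passes 120 N, or if a joint passes its speed limit or range.

## Working session

There is one attempt and no reset: what is moved stays moved. The work goes in short steps, Python scripts to look and compute and a tool call to move; the robot and the scene stay as the last step left them, time stands still between calls to the robot, and variables do not carry over. Pictures are saved under pics/ and viewed, at most 10 in all, crops included, and the job is handed in when it is done.

Besides the shell and the picture viewer there is one more tool, called by a JSON object that holds its "api" and its "payload", one argument or row to a line. step_arm: Moves the arm, as the interface text tells. Its arguments: {"type":"object","properties":{"motion":{"type":"array","items":{"type":"array","items":{"type":"number"}}},"grip_force":{"type":"number"}},"required":["motion"]}

```bash
mkdir -p pics; cat > h.py <<'E'
from cell import r
import numpy as np, cv2
def snap(n,f):
    im=r.snapshot(n); cv2.imwrite('pics/'+f,cv2.cvtColor(im,cv2.COLOR_RGB2BGR)); return im
def ray(n,px,P=None):
    P=P or r.camera_params(n); K=np.array(P['mtx'],float); E=np.array(P['extrinsics'],float)
    u=(px[0]-K[0,2])/K[0,0]; v=(px[1]-K[1,2])/K[1,1]
    if n=='wrist':
        t=np.hypot(u,v); s=np.sin(t)/t if t>1e-9 else 1; d=np.array([u*s,-v*s,-np.cos(t)])
    else: d=np.array([u,-v,-1.])
    R=E[:3,:3]; return -R.T@E[:3,3], R.T@d/np.linalg.norm(d)
def onz(n,px,z,P=None):
    o,d=ray(n,px,P); return o+d*(z-o[2])/d[2]
def proj(n,p,P=None):
    P=P or r.camera_params(n); K=np.array(P['mtx'],float); E=np.array(P['extrinsics'],float)
    c=E[:3,:3]@np.asarray(p,float)+E[:3,3]
    x,y,z=c[0],-c[1],-c[2]
    if n=='wrist':
        t=np.arctan2(np.hypot(x,y),z); k=t/max(np.hypot(x,y),1e-9); x,y=x*k,y*k
    else: x,y=x/z,y/z
    return np.array([K[0,0]*x+K[0,2],K[1,1]*y+K[1,2]])
E
ls; python3 - <<'E'
from h import *
np.set_printoptions(precision=2,suppress=True)
a=snap('scene','s1.png'); b=snap('top','t1.png')
for n in('scene','top'):
    P=r.camera_params(n); print(n,P, ray(n,(320,240)))
print(r.observe())
E
```

```text
h.py
pics
scene {'mtx': array([[444.33,   0.  , 310.6 ],
       [  0.  , 444.33, 241.05],
       [  0.  ,   0.  ,   1.  ]]), 'extrinsics': array([[   0.88,   -0.47,   -0.03, -376.77],
       [   0.22,    0.36,    0.91, -285.69],
       [  -0.42,   -0.8 ,    0.42, -529.54],
       [   0.  ,    0.  ,    0.  ,    1.  ]])} (array([ 174.55, -499.19,  473.64]), array([ 0.44,  0.79, -0.42]))
top {'mtx': array([[448.21,   0.  , 323.12],
       [  0.  , 448.21, 237.25],
       [  0.  ,   0.  ,   1.  ]]), 'extrinsics': array([[  -0.02,   -1.  ,   -0.02,  218.33],
       [   0.99,   -0.03,    0.12, -554.92],
       [  -0.12,   -0.01,    0.99, -931.29],
       [   0.  ,    0.  ,    0.  ,    1.  ]])} (array([440.18, 191.3 , 996.27]), array([ 0.12,  0.02, -0.99]))
{'clock': 0.1, 'joint_positions': array([ 1.09,  0.28, -0.03,  1.27, -0.  ,  1.47]), 'joint_vel': array([ 0., -0.,  0.,  0.,  0., -0.]), 'joint_efforts': array([  0.  , -44.67,  29.61,   0.01,  -0.  ,   0.  ]), 'position': array([228.48, 580.98, 230.26]), 'tcp_rot': array([-0.  ,  0.19,  0.98, -0.  ]), 'ft_force': array([-0.82, -0.95,  0.02]), 'moment': array([0.04, 0.02, 0.01]), 'grasp_force': 0.0, 'grip_width': 1.0006665576191247}
```

View pics/s1.png

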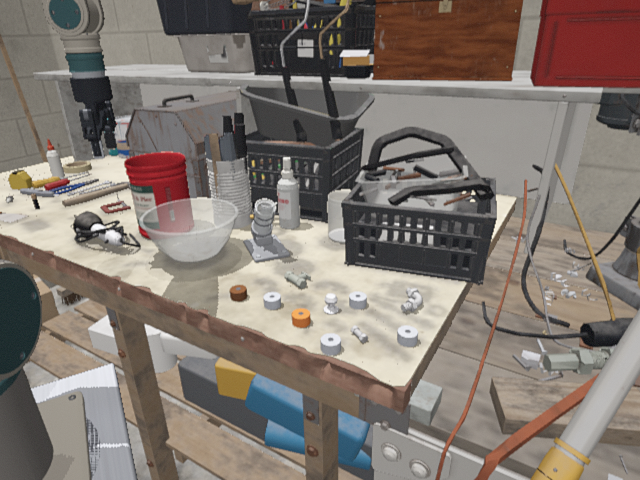

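View pics/t1.png

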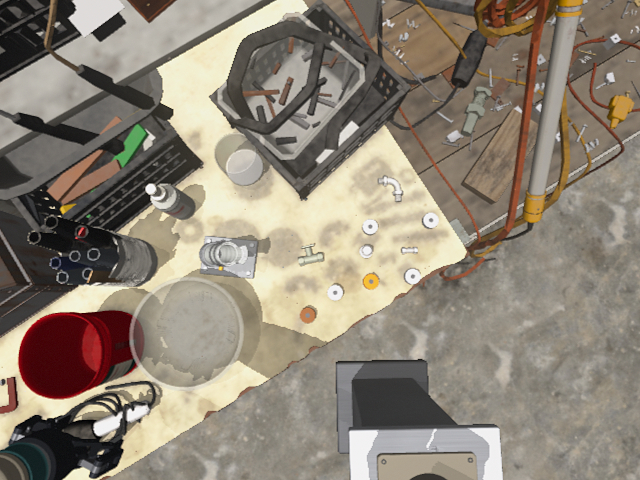

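```bash
python3 - <<'E'
from h import *
np.set_printoptions(precision=1,suppress=True)
s=cv2.imread('pics/s1.png'); t=cv2.imread('pics/t1.png')
A=cv2.resize(s[185:275,230:300],None,fx=5.6,fy=5.6,interpolation=cv2.INTER_CUBIC)
B=cv2.resize(t[222:292,188:266],None,fx=5,fy=5,interpolation=cv2.INTER_CUBIC)
C=np.zeros((504,392+390,3),np.uint8); C[:A.shape[0],:392]=A; C[:350,392:]=B; cv2.imwrite('pics/m1.png',C)
g=cv2.cvtColor(t,cv2.COLOR_BGR2HSV)
m=((g[...,1]<28)&(g[...,2]>150)).astype(np.uint8)
n,l,st,c=cv2.connectedComponentsWithStats(m)
for i in range(1,n):
    if 60<st[i,4]<600 and 300<c[i,0]<450 and 200<c[i,1]<320: print(c[i],st[i],onz('top',c[i],20))
for p in [(335,292),(412,275),(370,227),(430,220),(228,257)]: print(p,onz('top',p,20 if p[0]>300 else 0))
E
```

```text
[430.5 219.9] [423 213  16  15 184] [594.6 -32.1  20. ]
[369.6 226.1] [362 219  16  15 181] [584.1 101.9  20. ]
[365.6 251.2] [359 245  14  13 135] [529.2 112.8  20. ]
[409.4 249.9] [402 247  16   7  80] [529.5  17.2  20. ]
[412.3 275.9] [405 268  16  16 195] [472.9  13.6  20. ]
[334.7 292.2] [327 285  16  16 189] [441.8 182.6  20. ]
[432.  319.7] [422 314  24  13 125] [378.6 -23.8  20. ]
(335, 292) [442.3 181.9  20. ]
(412, 275) [474.9  14.3  20. ]
(370, 227) [582.2 101.2  20. ]
(430, 220) [594.3 -31.   20. ]
(228, 257) [525.7 418.7   0. ]
```

View pics/m1.png

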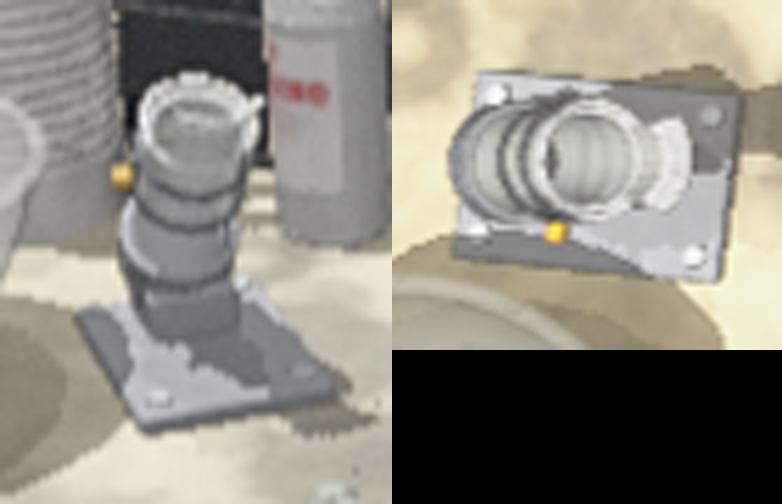

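The magazine sits around top pixel (228,257), with its mouth and trough pointing right (world −y). The four discs are at about (442,183), (473,14), (584,102) and (595,−32). Next I'll go and look at the magazine from the wrist.

{"api": "step_arm", "payload": {
  "motion": [
    [0, 0, 0.04, 0, 0],
    [0, 0, 0.08, 0, 0],
    [0.02, -0.02, 0.1, -7, 0],
    [0.05, -0.05, 0.1, -14, 0],
    [0.075, -0.075, 0.1, -21, 0]
  ]
}}

```text
clock: 0.52
position: [304.9, 506.7, 333.4]
tcp_rot: [0.001, 0.364, 0.931, 0.002]
ft_force: [-0.2, -0.2, -1.3]
grip_width: 1.003
grasp_force: 0.0
```

{"api": "step_arm", "payload": {
  "motion": [
    [0.025, -0.025, 0, -7, 0],
    [0.05, -0.05, 0, -14, 0],
    [0.075, -0.075, 0, -21, 0],
    [0.1, -0.1, 0, -28, 0],
    [0.125, -0.125, 0, -35, 0]
  ]
}}

```text
clock: 0.93
position: [429.5, 380.1, 330.8]
tcp_rot: [-0.0, 0.628, 0.778, -0.0]
ft_force: [0.5, -0.2, 0.3]
grip_width: 0.997
grasp_force: 0.0
```

{"api": "step_arm", "payload": {
  "motion": [
    [0.02, -0.03, 0, -7, 0],
    [0.03, -0.06, 0, -14, 0],
    [0.04, -0.08, 0, -17, 0],
    [0.04, -0.08, 0, -17, 0],
    [0.04, -0.08, 0, -17, 0]
  ]
}}

```text
clock: 1.35
position: [469.0, 300.7, 330.8]
tcp_rot: [-0.0, 0.735, 0.678, -0.0]
ft_force: [-0.8, 0.4, -0.1]
grip_width: 0.997
grasp_force: 0.0
```

```bash
python3 - <<'E'
from h import *
np.set_printoptions(precision=3,suppress=True)
P=r.camera_params('wrist'); o=r.observe(); print(o['clock'],o['position'],o['tcp_rot'],o['joint_positions'],P)
a=snap('wrist','w1.png')
import pickle; pickle.dump((P,o),open('w1.pkl','wb'))
print(ray('wrist',(320,240),P))
E
```

```text
1.35 [468.99  300.663 330.834] [-0.     0.735  0.678 -0.   ] [ 0.454  0.121 -0.01   1.441  0.     2.104] {'mtx': array([[371.648,   0.   , 322.093],
       [  0.   , 371.648, 240.707],
       [  0.   ,   0.   ,   1.   ]]), 'extrinsics': array([[   0.997,   -0.08 ,   -0.002, -442.179],
       [   0.076,    0.954,   -0.288, -255.89 ],
       [   0.025,    0.287,    0.958, -572.988],
       [   0.   ,    0.   ,    0.   ,    1.   ]])}
(array([474.546, 373.545, 473.907]), array([-0.031, -0.285, -0.958]))
```

View pics/w1.png

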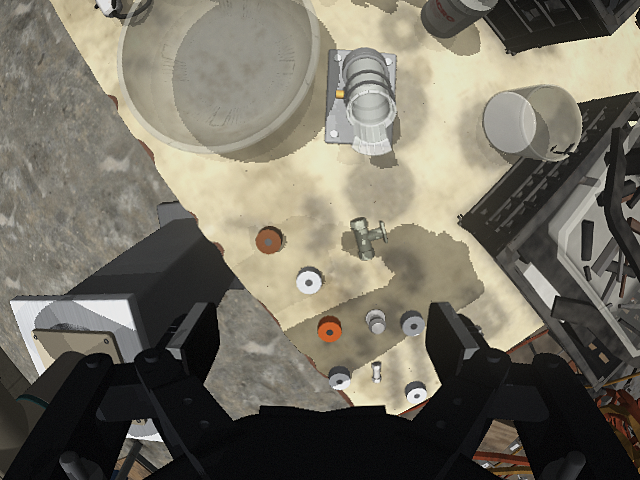

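```bash
python3 - <<'E'
from h import *
t=cv2.imread('pics/w1.png')
B=cv2.resize(t[40:170,315:410],None,fx=4.5,fy=4.5,interpolation=cv2.INTER_CUBIC)
cv2.imwrite('pics/m2.png',B)
E
```

```text
(no output)
```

View pics/m2.png

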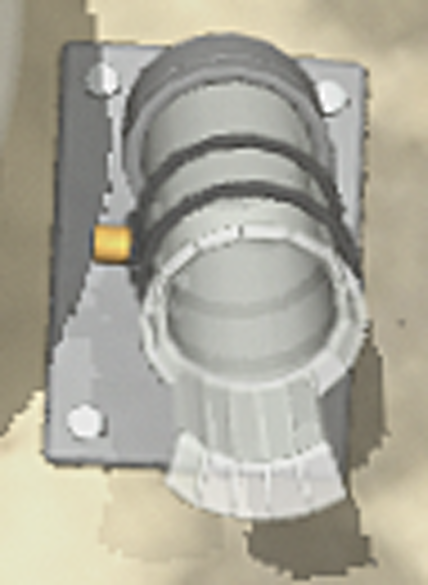

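```bash
cat > mag.py <<'E'
from h import *
import pickle
np.set_printoptions(precision=1,suppress=True)
P,o=pickle.load(open('w1.pkl','rb'))
w=lambda x,y,z:onz('wrist',(x/4.5+315-.4,y/4.5+40-.4),z,P)
for h in (6,8,10):
    a,b,c=[w(*q,h) for q in((65,43),(365,65),(45,460))]
    print(h,a,b,c,np.linalg.norm(a-b),np.linalg.norm(a-c),np.degrees(np.arctan2(*(a-c)[1::-1])),np.degrees(np.arctan2(*(a-b)[1::-1])))
t=lambda x,y,z:onz('top',((x-392)/5+188-.4,y/5+222-.4),z)
C=[t(*q,8) for q in((480,70),(740,95),(718,282),(455,258))]; print('top plate',*C,np.mean(C,0))
for i in range(4): d=C[i]-C[i-1]; print(np.linalg.norm(d),np.degrees(np.arctan2(d[1],d[0])))
print('mouth wrist',w(253,311,115.2),'top',t(590,160,115.2))
print('lip w',np.linalg.norm(w(140,310,115.2)-w(366,308,115.2)))
E
python3 mag.py
```

```text
6 [490.6 478.7   6. ] [573.4 468.6   6. ] [475.7 361.    6. ] 83.44852888276439 118.57967451745274 82.77668565519672 173.07050127242826
8 [490.5 478.2   8. ] [573.  468.2   8. ] [475.7 361.1   8. ] 83.09184006211565 118.07282263135222 82.77668565519672 173.07050127242826
10 [490.5 477.8  10. ] [572.6 467.8  10. ] [475.7 361.1  10. ] 82.73515124146688 117.56597074525172 82.77668565519672 173.0705012724283
top plate [574.2 468.1   8. ] [560.  351.7   8. ] [477.3 361.9   8. ] [490.7 478.4   8. ] [525.5 415.    8. ]
84.19028649797836 -7.064160579519202
117.19771547169074 -96.97891012999344
83.34598928804968 172.98681782574215
117.2761666221225 83.4335402485902
mouth wrist [521.9 393.  115.2] top [522.6 394.  115.2]
lip w 48.42349354176524
```

```bash
cat >> mag.py <<'E'
print('----')
h=np.array([np.cos(np.radians(83)),np.sin(np.radians(83)),0]); Z=np.array([0,0,1.])
s,c=np.sin(np.radians(35)),np.cos(np.radians(35))
u=-s*h+c*Z; xh=c*h+s*Z; M=np.array([522.2,393.5,115.2]); S=M-82*u
def along(p,off):   # point on line S+off*xh + k*u nearest the wrist ray
    o,d=ray('wrist',(p[0]/4.5+315-.4,p[1]/4.5+40-.4),P)
    A=np.array([u,-d]).T; k=np.linalg.lstsq(A,o-S-off*xh,rcond=None)[0]; q=S+off*xh+k[0]*u
    return k[0],np.linalg.norm(q-o-k[1]*d)
for p in((246,139),(250,186)): print('ring',along(p,24.5))
print('seat',S,'u',u,'mouth lip top check',along((243,232),22))
for p in((170,495),(258,515),(345,488)): print('trough end z~140:',w(*p,140))
for k in (28,40):
  for q in (-18.25,): print('trough',k,M+q*xh+k*u)
# projected check
for k in(27.5,47.5,52.5,72.5): pass
E
python3 mag.py | sed -n '/----/,$p'
```

```text
----
ring (np.float64(47.504549158956095), np.float64(1.831100418467962))
ring (np.float64(70.6313969684358), np.float64(2.763614118369365))
seat [527.9 440.2  48. ] u [-0.1 -0.6  0.8] mouth lip top check (np.float64(86.09854094583152), np.float64(5.1215257578621465))
trough end z~140: [499.5 355.8 140. ]
trough end z~140: [516.8 350.7 140. ]
trough end z~140: [534.8 355.2 140. ]
trough 28 [518.4 362.7 127.7]
trough 40 [517.6 355.9 137.5]
```

Both views agree. The mouth is at (522,393.5,115), the axis leans towards heading 263°, and the rings sit at about 47.5 and 70.6 mm, so gauge_mid is about 59 and 3 discs are needed. I'll cross-check the disc positions in the wrist view.

```bash
python3 - <<'E'
from h import *
import pickle
np.set_printoptions(precision=1,suppress=True)
P,o=pickle.load(open('w1.pkl','rb'))
w=cv2.imread('pics/w1.png')
for n,g in (('A',(441.8,182.6)),('B',(472.9,13.6)),('C',(584,102)),('D',(594.6,-32.1))):
    q=proj('wrist',(*g,20),P); x,y=q.astype(int)
    c=cv2.cvtColor(w[y-22:y+22,x-22:x+22],cv2.COLOR_BGR2HSV)
    # dark dimple = min brightness near centre of the top face
    v=cv2.GaussianBlur(c[...,2],(3,3),0).astype(int); yy,xx=np.mgrid[:44,:44]; v[(yy-22)**2+(xx-22)**2>64]=255
    i=np.unravel_index(v.argmin(),v.shape); d=(x-22+i[1],y-22+i[0])
    print(n,q,d,onz('wrist',d,20,P))
E
```

```text
A [309.7 281.3] (np.int64(309), np.int64(284)) [440.5 178.8  20. ]
B [340.5 380.5] (np.int64(339), np.int64(382)) [470.4  10.9  20. ]
C [414.5 324.8] (np.int64(412), np.int64(327)) [580.4  98.8  20. ]
D [417.5 394.8] (np.int64(417), np.int64(386)) [592.7 -13.   20. ]
```

{"api": "step_arm", "payload": {
  "motion": [
    [0, -0.04, -0.02, -2.4, 0.4],
    [-0.01, -0.075, -0.05, -2.4, 0.4],
    [-0.02, -0.1, -0.085, -2.4, 0.4],
    [-0.027, -0.118, -0.12, -2.4, 0.4],
    [-0.027, -0.118, -0.15, -2.4, 0.4]
  ],
  "grip_force": 25
}}

```text
clock: 1.82
position: [440.3, 182.7, 180.6]
tcp_rot: [0.0, 0.748, 0.664, 0.0]
ft_force: [-0.6, 0.3, 0.4]
grip_width: 0.6
grasp_force: 0.0
```

```bash
cat > dim.py <<'E'
from h import *
import sys
np.set_printoptions(precision=1,suppress=True)
g=[float(v) for v in sys.argv[1:3]]
P=r.camera_params('wrist'); o=r.observe(); im=snap('wrist',sys.argv[3])
q=proj('wrist',(*g,20),P); x,y=q.astype(int); k=90
x0,y0=max(x-k,0),max(y-k,0); c=im[y0:y+k,x0:x+k]
h=cv2.cvtColor(c,cv2.COLOR_RGB2HSV)
m=((h[...,1]<40)&(h[...,2]>125)).astype(np.uint8)
cs,_=cv2.findContours(m,cv2.RETR_EXTERNAL,cv2.CHAIN_APPROX_NONE)
for t in sorted(cs,key=cv2.contourArea)[-3:]:
    (ex,ey),ax,an=cv2.fitEllipse(t); print('blob',ex+x0,ey+y0,ax,onz('wrist',(ex+x0,ey+y0),20,P))
v=cv2.GaussianBlur(cv2.cvtColor(c,cv2.COLOR_RGB2GRAY),(5,5),0).astype(int); yy,xx=np.mgrid[:v.shape[0],:v.shape[1]]
v[(yy+y0-q[1])**2+(xx+x0-q[0])**2>18**2]=255; i=np.unravel_index(v.argmin(),v.shape); d=(x0+i[1],y0+i[0])
print(o['position'],q,'dimple',d,v.min(),onz('wrist',d,20,P))
cv2.imwrite('pics/c_'+sys.argv[3],cv2.cvtColor(c,cv2.COLOR_RGB2BGR))
E
python3 dim.py 441.5 181.5 w2.png
```

```text
blob 254.7997226715088 295.29197692871094 (28.039047241210938, 51.99726104736328) [370.5 120.2  20. ]
blob 402.7196807861328 151.4912509918213 (21.501413345336914, 61.815574645996094) [512.5 232.7  20. ]
blob 322.9737243652344 221.05377960205078 (38.05025863647461, 39.27620315551758) [440.3 181.5  20. ]
[440.3 182.7 180.6] [324.4 220.9] dimple (np.int64(326), np.int64(223)) 122 [442.6 179.5  20. ]
```

View pics/w2.png

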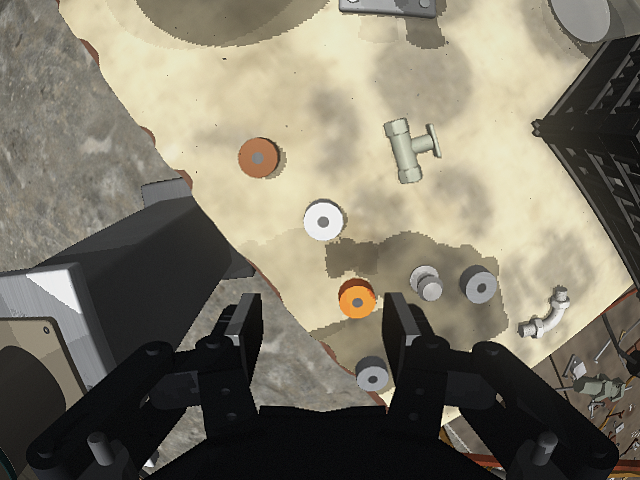

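The wrist picture shows disc A at (323,221), which is world (440.4,181.5). Neighbours are clear of the fingers. Descending to grasp its upper half.

{"api": "step_arm", "payload": {
  "motion": [
    [0, -0.001, -0.04, 0, 0.4],
    [0, -0.001, -0.08, 0, 0.4],
    [0, -0.001, -0.12, 0, 0.4],
    [0, -0.001, -0.15, 0, 0.4],
    [0, -0.001, -0.1715, 0, 0.4]
  ]
}}

```text
clock: 2.28
position: [440.3, 183.8, 7.7]
tcp_rot: [-0.001, 0.747, 0.665, -0.001]
ft_force: [-0.9, -0.9, -0.1]
grip_width: 0.601
grasp_force: 0.0
```

{"api": "step_arm", "payload": {
  "motion": [
    [0, 0, 0, 0, 0.6],
    [0, 0, 0, 0, 1],
    [0, 0, 0, 0, 1],
    [0, 0, 0, 0, 1],
    [0, 0, 0, 0, 1]
  ],
  "grip_force": 25
}}

```text
clock: 2.7
position: [443.8, 183.4, 11.8]
tcp_rot: [0.001, 0.748, 0.664, 0.002]
ft_force: [0.3, 0.7, -0.7]
grip_width: 0.383
grasp_force: 26.0
```

{"api": "step_arm", "payload": {
  "motion": [
    [0, 0, 0.01, 0, 1],
    [0, 0, 0.04, 0, 1],
    [0, 0, 0.08, 0, 1],
    [0, 0.03, 0.12, 0, 1],
    [0.01, 0.07, 0.14, 0, 1]
  ]
}}

```text
clock: 3.12
position: [450.2, 242.1, 149.2]
tcp_rot: [0.001, 0.749, 0.662, 0.002]
ft_force: [1.8, 0.8, -0.1]
grip_width: 0.382
grasp_force: 26.0
```

```bash
python3 - <<'E'
from h import *
o=r.observe(); print(o['clock'],o['position'],o['grip_width'],o['grasp_force'],o['tcp_rot'])
snap('wrist','w3.png')
E
```

```text
3.1167 [450.16798414 242.12149113 149.2184032 ] 0.3819882777591414 25.99036395549774 [0.00110507 0.74948754 0.66201493 0.00185535]
```

View pics/w3.png

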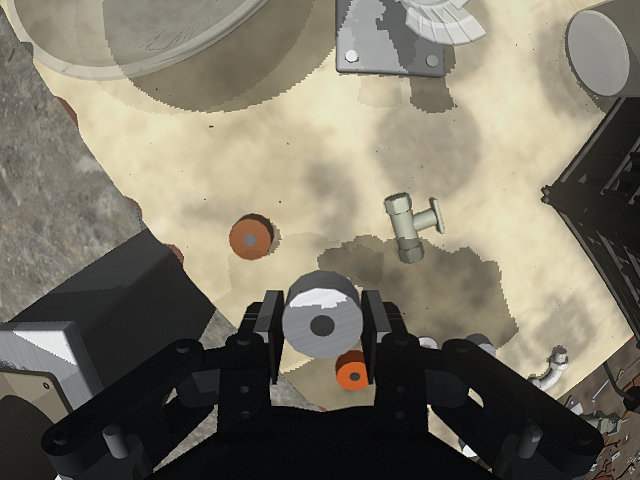

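{"api": "step_arm", "payload": {
  "motion": [
    [0.01, 0.01, 0.03, 0, 1],
    [0.028, 0.045, 0.03, 0, 1],
    [0.045, 0.08, 0.03, 0, 1],
    [0.06, 0.115, 0.03, 0, 1],
    [0.0725, 0.146, 0.03, 0, 1]
  ]
}}

```text
clock: 3.58
position: [523.4, 390.9, 175.9]
tcp_rot: [0.0, 0.748, 0.663, 0.001]
ft_force: [1.0, 0.9, -1.2]
grip_width: 0.381
grasp_force: 26.0
```

{"api": "step_arm", "payload": {
  "motion": [
    [0, 0, 0, 0, 1],
    [0, 0, 0, 0, 1],
    [0, 0, 0, 0, 1]
  ]
}}

```text
clock: 3.83
position: [521.7, 388.3, 174.5]
tcp_rot: [0.0, 0.748, 0.664, -0.0]
ft_force: [0.3, 0.4, -0.8]
grip_width: 0.378
grasp_force: 26.0
```

```bash
cat > see.py <<'E'
from h import *
import sys
np.set_printoptions(precision=1,suppress=True)
o=r.observe(); P=r.camera_params('wrist'); print(o['clock'],o['position'],o['ft_force'],o['grip_width'])
w=r.snapshot('wrist'); s=r.snapshot('scene')
cv2.imwrite('pics/'+sys.argv[1],np.hstack([cv2.resize(w[150:390,200:440],(480,480)),cv2.resize(s[160:250,230:290],(320,480),interpolation=cv2.INTER_CUBIC)])[...,::-1])
cv2.imwrite('pics/f'+sys.argv[1],w[...,::-1])
c=w[230:390,270:375]; g=cv2.cvtColor(c,cv2.COLOR_RGB2HSV)
m=((g[...,1]<40)&(g[...,2]>110)).astype(np.uint8)
cs,_=cv2.findContours(m,cv2.RETR_EXTERNAL,cv2.CHAIN_APPROX_NONE); t=max(cs,key=cv2.contourArea)
e=cv2.fitEllipse(t); p=(e[0][0]+270,e[0][1]+230); print('ellipse',p,e[1],e[2],onz('wrist',p,o['position'][2]+10,P))
E
python3 see.py v1.png
```

```text
3.8333 [521.7 388.3 174.5] [ 0.3  0.4 -0.8] 0.3782687810131772
ellipse (324.4992790222168, 330.1915512084961) (73.7093734741211, 98.6794204711914) 154.73793029785156 [521.4 382.8 184.5]
```

View pics/v1.png

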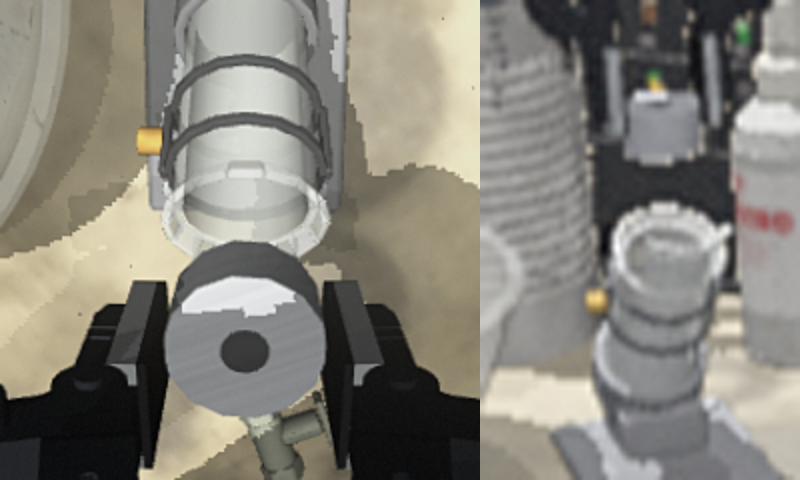

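```bash
python3 - <<'E'
from h import *
np.set_printoptions(precision=1,suppress=True)
P=r.camera_params('wrist')
for z in (182,184.5,187): print(z,onz('wrist',(322.3,325.8),z,P))
# rear/front extremes of top face in crop: y 275..415 ; mouth lip
print(onz('wrist',(200+245/2,150+415/2),184.5,P))
print('mouth', onz('wrist',(200+246/2,150+212/2),115.2,P), proj('wrist',(522.2,393.5,115.2),P))
print('edges L,R',onz('wrist',(200+166/2,150+345/2),184.5,P),onz('wrist',(200+326/2,150+345/2),184.5,P))
E
```

```text
182 [520.5 382.9 182. ]
184.5 [520.6 384.4 184.5]
187 [520.8 385.8 187. ]
[518.8 368.6 184.5]
mouth [521.7 390.5 115.2] [323.2 251.1]
edges L,R [504.9 387.7 184.5] [537.3 383.8 184.5]
```

{"api": "step_arm", "payload": {
  "motion": [
    [0.002, 0.014, -0.005, 0, 1],
    [0.002, 0.014, -0.015, 0, 1],
    [0.002, 0.014, -0.025, 0, 1],
    [0.002, 0.014, -0.028, 0, 1]
  ]
}}

```text
clock: 4.27
position: [522.5, 401.6, 143.2]
tcp_rot: [-0.0, 0.748, 0.663, -0.002]
ft_force: [-0.3, -0.3, -1.7]
grip_width: 0.381
grasp_force: 26.0
```

{"api": "step_arm", "payload": {
  "motion": [
    [0, 0, -0.002, 0, 1],
    [0, 0, -0.004, 0, 1],
    [0, -0.001, -0.006, 0, 1],
    [0, -0.001, -0.008, 0, 1]
  ]
}}

```text
clock: 4.6
position: [524.4, 402.1, 140.5]
tcp_rot: [-0.0, 0.748, 0.663, 0.001]
ft_force: [-5.5, -2.4, 16.7]
grip_width: 0.378
grasp_force: 27.5
```

```bash
python3 see.py v2.png
```

```text
4.6 [524.4 402.1 140.5] [-5.5 -2.4 16.7] 0.3784979457332967
ellipse (320.89015197753906, 342.10233306884766) (81.18014526367188, 113.03237915039062) 3.6869325637817383 [522.  390.9 150.5]
```

View pics/v2.png

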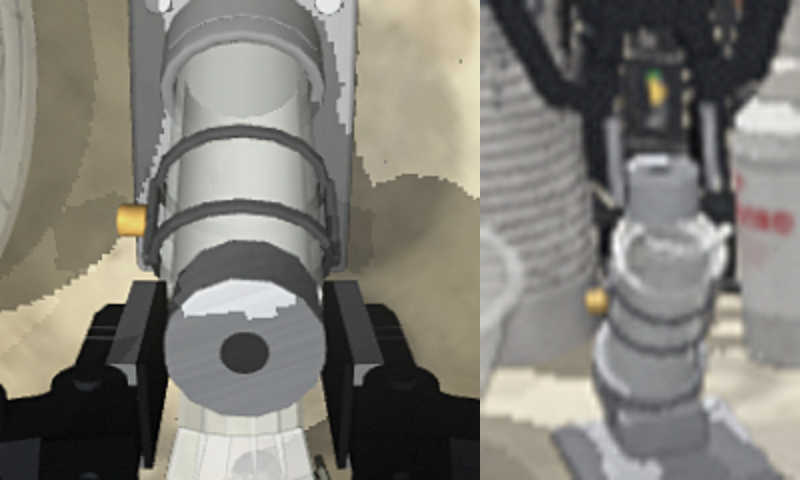

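{"api": "step_arm", "payload": {
  "motion": [
    [0, 0, 0, 0, 1],
    [0, 0, -0.001, 0, 1],
    [0, 0, -0.002, 0, 1]
  ],
  "grip_force": 20
}}

```text
clock: 4.95
position: [525.0, 402.3, 140.4]
tcp_rot: [0.0, 0.748, 0.663, 0.002]
ft_force: [-6.0, -4.1, 18.5]
grip_width: 0.38
grasp_force: 27.7
```

{"api": "step_arm", "payload": {
  "motion": [
    [0, -0.0005, -0.001, 0, 1],
    [0, -0.001, -0.002, 0, 1],
    [0, -0.001, -0.002, 0, 1]
  ]
}}

```text
clock: 5.2
position: [526.1, 402.1, 140.0]
tcp_rot: [0.0, 0.748, 0.663, 0.004]
ft_force: [-3.8, -2.4, 17.8]
grip_width: 0.381
grasp_force: 28.0
```

```bash
python3 see.py v3.png
```

```text
5.2 [526.1 402.1 140. ] [-3.8 -2.4 17.8] 0.3806473416466713
ellipse (319.4852409362793, 342.5940856933594) (81.06214141845703, 112.57545471191406) 9.723671913146973 [523.  390.8 150. ]
```

View pics/v3.png

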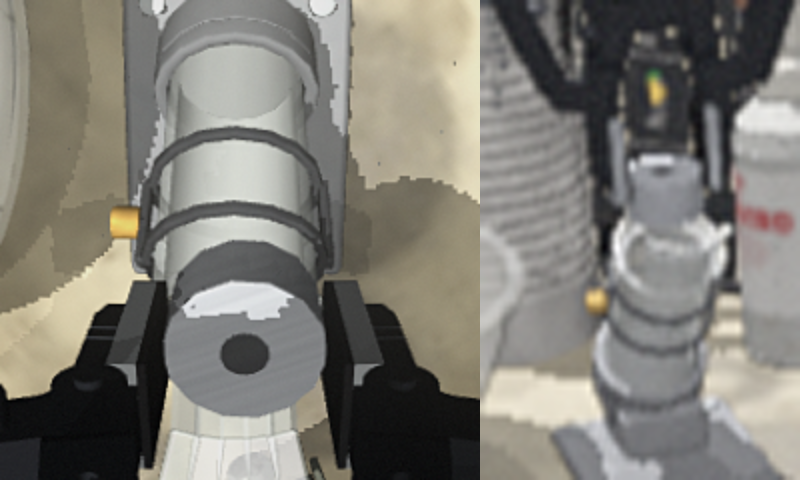

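```bash
cat > tilt.py <<'E'
from h import *
import sys
def dimple(w):
    g=cv2.cvtColor(w,cv2.COLOR_RGB2GRAY)[285:385,290:355]
    out=[]
    for th in (60,75,90):
        cs,_=cv2.findContours((g<th).astype(np.uint8),cv2.RETR_LIST,cv2.CHAIN_APPROX_NONE)
        for c in cs:
            a=cv2.contourArea(c); x,y,ww,hh=cv2.boundingRect(c)
            if 60<a<900 and len(c)>8 and x>3 and x+ww<62: out.append((th,x+290+ww/2,y+285+hh/2,ww,hh,a))
    return out
if __name__=='__main__':
    if len(sys.argv)>1: w=cv2.imread(sys.argv[1])[...,::-1].copy()
    else: w=r.snapshot('wrist')
    o=r.observe(); print(round(o['clock'],2),o['position'].round(1),o['ft_force'].round(1),round(o['grip_width'],3),round(o['grasp_force'],1))
    for d in dimple(w): print([round(float(v),1) for v in d])
E
for f in w3 fv1 fv3; do python3 tilt.py pics/$f.png; done
```

```text
5.3 [526.2 402.2 140. ] [-4.5 -3.3 19.3] 0.381 28.0
[60.0, 322.5, 325.5, 23.0, 21.0, 344.0]
[75.0, 322.5, 325.5, 23.0, 21.0, 361.0]
[90.0, 322.5, 325.5, 25.0, 21.0, 374.0]
5.3 [526.2 402.2 140. ] [-4.5 -3.3 19.3] 0.381 28.0
[60.0, 322.5, 326.0, 23.0, 20.0, 342.5]
[75.0, 322.5, 325.5, 23.0, 21.0, 360.0]
[90.0, 322.5, 325.5, 25.0, 21.0, 371.5]
5.3 [526.2 402.2 140. ] [-4.5 -3.3 19.3] 0.381 28.0
[60.0, 322.5, 327.5, 23.0, 19.0, 329.0]
[75.0, 322.5, 327.0, 23.0, 20.0, 348.5]
[90.0, 322.5, 327.0, 25.0, 20.0, 362.0]
```

{"api": "step_arm", "payload": {
  "motion": [
    [-0.001, 0, -0.001, 0, 1],
    [-0.001, 0, -0.002, 0, 1],
    [-0.001, 0, -0.003, 0, 1],
    [-0.001, 0, -0.003, 0, 1]
  ]
}}

```text
clock: 5.63
position: [527.1, 402.3, 139.1]
tcp_rot: [0.002, 0.748, 0.663, 0.005]
ft_force: [-2.5, -4.4, 24.8]
grip_width: 0.383
grasp_force: 29.5
```

```bash
python3 tilt.py
```

```text
5.68 [527.1 402.4 139.1] [-3.2 -3.8 24.2] 0.38 29.5
[60.0, 322.5, 328.5, 23.0, 19.0, 326.5]
[75.0, 323.0, 329.0, 24.0, 20.0, 344.0]
[90.0, 323.0, 328.5, 24.0, 21.0, 357.0]
```

{"api": "step_arm", "payload": {
  "motion": [
    [-0.002, 0, 0, 0, 0.63],
    [-0.003, 0, 0, 0, 0.63]
  ],
  "grip_force": 20
}}

```text
clock: 5.85
position: [526.8, 402.5, 139.3]
tcp_rot: [0.004, 0.749, 0.663, 0.008]
ft_force: [4.1, -3.8, 20.2]
grip_width: 0.384
grasp_force: 29.1
```

```bash
python3 tilt.py
```

```text
5.9 [526.8 402.5 139.3] [ 2.4 -4.4 21. ] 0.385 29.1
[60.0, 323.0, 328.5, 24.0, 19.0, 329.0]
[75.0, 323.0, 328.5, 24.0, 19.0, 340.5]
[90.0, 323.0, 328.5, 24.0, 21.0, 365.0]
```

{"api": "step_arm", "payload": {
  "motion": [
    [0, 0, 0, 0, 0.62],
    [0, 0, 0, 0, 0.617]
  ]
}}

```text
clock: 6.07
position: [526.8, 402.4, 139.2]
tcp_rot: [0.003, 0.749, 0.663, 0.007]
ft_force: [1.6, -3.9, 20.6]
grip_width: 0.386
grasp_force: 24.5
```

```bash
python3 tilt.py
```

```text
6.12 [526.8 402.4 139.2] [ 1.9 -4.2 20.3] 0.385 24.5
[60.0, 323.0, 328.5, 24.0, 19.0, 328.5]
[75.0, 323.0, 329.0, 24.0, 20.0, 342.5]
[90.0, 323.0, 328.5, 24.0, 21.0, 363.5]
```

{"api": "step_arm", "payload": {
  "motion": [
    [0, 0, 0, 0, 0.614],
    [0, 0, 0, 0, 0.612]
  ]
}}

```text
clock: 6.28
position: [526.0, 402.4, 137.7]
tcp_rot: [0.003, 0.749, 0.663, 0.007]
ft_force: [2.6, -2.1, 12.6]
grip_width: 0.389
grasp_force: 16.0
```

```bash
python3 tilt.py
```

```text
6.33 [525.6 402.3 137.3] [ 1.4 -2.6 11.4] 0.39 16.1
[60.0, 323.0, 331.5, 24.0, 19.0, 324.5]
[75.0, 323.0, 331.5, 24.0, 19.0, 334.5]
[90.0, 322.5, 331.5, 25.0, 19.0, 348.0]
```

{"api": "step_arm", "payload": {
  "motion": [
    [-0.001, -0.001, -0.002, 0, 0.611],
    [-0.001, -0.001, -0.003, 0, 0.611],
    [-0.002, -0.002, -0.004, 0, 0.611],
    [-0.002, -0.002, -0.004, 0, 0.611]
  ]
}}

```text
clock: 6.67
position: [522.0, 399.8, 131.7]
tcp_rot: [0.002, 0.749, 0.663, 0.004]
ft_force: [1.5, -1.4, 11.6]
grip_width: 0.389
grasp_force: 16.7
```

```bash
python3 tilt.py
```

```text
6.72 [522.  399.8 131.7] [ 0.7 -2.1 11.4] 0.392 16.7
[60.0, 322.5, 340.5, 25.0, 15.0, 274.0]
[75.0, 322.5, 341.0, 25.0, 16.0, 282.5]
[90.0, 322.5, 340.5, 25.0, 17.0, 299.0]
```

{"api": "step_arm", "payload": {
  "motion": [
    [0, -0.001, -0.002, 0, 0.611],
    [0, -0.003, -0.003, 0, 0.611],
    [0, -0.004, -0.005, 0, 0.611],
    [0, -0.005, -0.006, 0, 0.611],
    [0, -0.005, -0.006, 0, 0.611]
  ]
}}

```text
clock: 7.13
position: [522.1, 395.9, 127.2]
tcp_rot: [0.001, 0.748, 0.663, 0.005]
ft_force: [-1.3, -0.8, 16.3]
grip_width: 0.393
grasp_force: 21.7
```

```bash
python3 tilt.py
```

```text
7.18 [522.1 395.9 127.1] [-1.7 -2.1 17.1] 0.392 21.7
[60.0, 322.5, 345.0, 25.0, 14.0, 233.5]
[75.0, 322.5, 345.0, 25.0, 14.0, 252.0]
[90.0, 322.5, 345.0, 25.0, 14.0, 259.0]
```

{"api": "step_arm", "payload": {
  "motion": [
    [0, -0.001, 0, 0, 0.606],
    [0, -0.002, -0.001, 0, 0.606],
    [0, -0.003, -0.002, 0, 0.606],
    [0, -0.004, -0.003, 0, 0.606]
  ]
}}

```text
clock: 7.52
position: [522.6, 394.0, 126.1]
tcp_rot: [-0.0, 0.748, 0.664, 0.007]
ft_force: [-4.0, 2.9, 25.9]
grip_width: 0.393
grasp_force: 17.4
```

```bash
python3 tilt.py
```

```text
7.57 [522.6 393.8 126.1] [-3.1  1.2 21.7] 0.393 16.0
[60.0, 322.5, 345.5, 25.0, 13.0, 226.5]
[75.0, 322.5, 345.5, 25.0, 13.0, 239.5]
[90.0, 322.5, 346.0, 25.0, 14.0, 251.0]
```

{"api": "step_arm", "payload": {
  "motion": [
    [0, -0.002, 0.004, 0, 0.612],
    [0, -0.005, 0.008, 0, 0.612],
    [-0.001, -0.008, 0.012, 0, 0.612],
    [-0.001, -0.008, 0.012, 0, 0.612],
    [-0.001, -0.008, 0.012, 0, 0.612]
  ]
}}

```text
clock: 7.98
position: [516.9, 381.4, 129.6]
tcp_rot: [-0.0, 0.748, 0.663, -0.0]
ft_force: [-1.0, 0.6, -0.0]
grip_width: 0.392
grasp_force: 13.6
```

```bash
python3 tilt.py; python3 - <<'E'
from h import *
P=r.camera_params('wrist'); o=r.observe()
for dz in (5,10,15): print(onz('wrist',(322.5,345.5),o['position'][2]+dz,P).round(1))
E
```

```text
8.03 [516.9 381.5 129.4] [ 0.1  0.1 -0.5] 0.389 13.6
[60.0, 322.5, 345.5, 25.0, 13.0, 230.0]
[75.0, 322.5, 345.5, 25.0, 13.0, 244.0]
[90.0, 322.5, 345.0, 25.0, 14.0, 256.0]
[514.6 365.3 134.4]
[515.  368.6 139.4]
[515.4 371.8 144.4]
```

```bash
cat > dz.py <<'E'
from h import *
from scipy.optimize import brentq
def meas(w):
    g=cv2.resize(cv2.cvtColor(w,cv2.COLOR_RGB2GRAY)[285:385,290:355],None,fx=6,fy=6,interpolation=cv2.INTER_CUBIC)
    cs,_=cv2.findContours((g<75).astype(np.uint8),cv2.RETR_LIST,cv2.CHAIN_APPROX_NONE)
    b=[]
    for c in cs:
        a=cv2.contourArea(c); x,y,ww,hh=cv2.boundingRect(c)
        if 3600<a<30000 and x>20 and x+ww<370: b.append(c)
    e=cv2.fitEllipse(max(b,key=cv2.contourArea)); s=sorted(e[1])
    return (e[0][0]/6+290-.4,e[0][1]/6+285-.4),s[1]/6,s[0]/6,e[2]
if __name__=='__main__':
    np.set_printoptions(precision=1,suppress=True)
    P=r.camera_params('wrist'); o=r.observe()
    for f in ('w3','fv1','fv3'): print(f,meas(cv2.imread(f'pics/{f}.png')[...,::-1].copy()))
    m=meas(r.snapshot('wrist')); print('now',m,o['position'],P['extrinsics'][:3])
    D=[]
    for z in (5,10,15,20,25):
        q=onz('wrist',m[0],o['position'][2]+z,P); c=P['extrinsics'][:3,:3]@q+P['extrinsics'][:3,3]; print(z,q,np.linalg.norm(c))
    q=onz('wrist',(322.2,325.5),o['position'][2]+10,P); c=P['extrinsics'][:3,:3]@q+P['extrinsics'][:3,3]; print('ref dist',np.linalg.norm(c))
E
python3 dz.py
```

```text
w3 ((321.99148712158205, 325.3951405843099), 23.8054682413737, 20.785255432128906, 89.58489990234375)
fv1 ((321.9778406778972, 325.3990875244141), 23.70275115966797, 20.719125111897785, 88.97704315185547)
fv3 ((321.91979115804037, 326.73594818115237), 23.851661682128906, 19.955094655354817, 90.40754699707031)
now ((322.12541605631515, 344.9320922851563), 25.27386728922526, 13.51528803507487, 89.42056274414062) [516.9 381.5 129.4] [[   1.    -0.1   -0.  -466.5]
 [   0.1    1.    -0.3 -413.2]
 [   0.     0.3    1.  -410. ]]
5 [514.5 365.7 134.4] 164.35969333935694
10 [514.9 368.9 139.4] 158.4079583916521
15 [515.3 372.1 144.4] 152.4562234439473
20 [515.7 375.3 149.4] 146.50448849624243
25 [516.1 378.5 154.4] 140.55275354853768
ref dist 153.43968333730385
```

{"api": "step_arm", "payload": {
  "motion": [
    [0.004, 0.001, 0, 0, 0.612],
    [0.004, 0.003, -0.004, 0, 0.612],
    [0.004, 0.003, -0.007, 0, 0.612],
    [0.004, 0.003, -0.007, 0, 0.612],
    [0.004, 0.003, -0.007, 0, 0.612]
  ]
}}

```text
clock: 8.5
position: [520.6, 384.6, 122.2]
tcp_rot: [-0.0, 0.748, 0.663, -0.001]
ft_force: [-0.2, -0.6, -0.8]
grip_width: 0.39
grasp_force: 13.6
```

```bash
python3 dz.py | tail -10; python3 tilt.py | head -1
```

```text
fv3 ((321.91979115804037, 326.73594818115237), 23.851661682128906, 19.955094655354817, 90.40754699707031)
now ((322.1039469401042, 344.9287760416667), 25.249684651692707, 13.513436635335287, 89.43827056884766) [520.6 384.6 122.2] [[   1.    -0.1   -0.  -469.9]
 [   0.1    1.    -0.3 -418.3]
 [   0.     0.3    1.  -404.6]]
5 [518.2 368.8 127.2] 164.32285698142857
10 [518.6 372.  132.2] 158.3689523782862
15 [519.  375.2 137.2] 152.41504777514388
20 [519.4 378.4 142.2] 146.46114317200153
25 [519.8 381.6 147.2] 140.50723856885924
ref dist 153.39645538727552
8.6 [520.9 384.8 122.7] [ 0.   0.5 -0.6] 0.389 13.6
```

{"api": "step_arm", "payload": {
  "motion": [
    [0, 0, 0, 0, 0.5],
    [0, 0, 0, 0, 0.4],
    [0, 0, 0, 0, 0.4],
    [0, 0, 0, 0, 0.4]
  ]
}}

```text
clock: 8.93
position: [521.2, 384.9, 123.2]
tcp_rot: [0.0, 0.748, 0.663, 0.0]
ft_force: [-0.2, 0.3, -0.8]
grip_width: 0.601
grasp_force: 0.0
```

```bash
cat > chk.py <<'E'
from h import *
import sys
o=r.observe(); P=r.camera_params('wrist'); w=r.snapshot('wrist'); cv2.imwrite('pics/'+sys.argv[1],w[...,::-1])
s=np.sin(np.radians(35)); c=np.cos(np.radians(35)); h=np.array([.122,.9925,0]); u=-s*h+np.array([0,0,c]); xh=c*h+np.array([0,0,s]); M=np.array([522.2,393.5,115.2])
g=cv2.GaussianBlur(cv2.cvtColor(w,cv2.COLOR_RGB2GRAY),(3,3),0)
print(o['position'].round(1),o['ft_force'].round(1))
# grey profile along axis points and bore's lower wall, k mm from seat
for off in (0,-17,18):
    L=[]
    for k in range(0,125,5):
        q=proj('wrist',M+(k-82)*u+off*xh,P).astype(int)
        L.append(int(g[q[1],q[0]]) if 0<=q[0]<640 and 0<=q[1]<480 else -1)
    print(off,L)
E
python3 chk.py k1.png; python3 tilt.py|tail -4; python3 - <<'E'
import cv2
a=cv2.imread('pics/fv1.png')
E
```

```text
[521.2 384.9 123.2] [-0.2  0.3 -0.8]
0 [186, 188, 188, 187, 83, 162, 187, 187, 205, 205, 92, 207, 208, 206, 194, 193, 190, 180, 206, 199, 201, 199, 200, 199, 213]
-17 [140, 87, 173, 187, 186, 205, 205, 88, 208, 207, 204, 208, 203, 186, 191, 180, 207, 213, 200, 199, 200, 199, 199, 215, 183]
18 [155, 165, 187, 187, 187, 188, 188, 187, 87, 171, 187, 190, 205, 88, 207, 206, 208, 213, 189, 176, 206, 199, 200, 200, 198]
9.03 [521.2 384.9 123.2] [-0.4 -0.6 -0.6] 0.595 0.0
```

{"api": "step_arm", "payload": {
  "motion": [
    [0, 0, 0.02, 0, 0.4],
    [0, 0.003, 0.05, 0, 0.4],
    [0, 0.003, 0.051, 0, 0.4],
    [0, 0.003, 0.051, 0, 0.4]
  ]
}}

```text
clock: 9.37
position: [522.9, 389.0, 176.8]
tcp_rot: [0.001, 0.748, 0.663, 0.003]
ft_force: [0.5, 0.0, 0.3]
grip_width: 0.599
grasp_force: 0.0
```

```bash
cat > diff.py <<'E'
from h import *
import sys
np.set_printoptions(linewidth=200)
o=r.observe(); w=r.snapshot('wrist'); s=r.snapshot('scene'); cv2.imwrite('pics/'+sys.argv[1],w[...,::-1]); cv2.imwrite('pics/s_'+sys.argv[1],s[...,::-1])
print(o['position'].round(1))
a=cv2.imread('pics/'+sys.argv[2])[...,::-1].astype(int); b=w.astype(int)
G=lambda i:cv2.blur(i.astype(np.float32).mean(2),(5,5))
print('wrist old col 322 rows 140-262',G(a)[140:262:6,322].astype(int)); print('new',G(b)[140:262:6,322].astype(int))
a=cv2.imread('pics/'+sys.argv[3])[...,::-1]; d=(G(s)-G(a))[185:250:4,250:285:4].astype(int); print(d)
E
python3 diff.py k2.png fv1.png s1.png
```

```text
[522.9 389.  176.8]
wrist old col 322 rows 140-262 [158 175 192 192 191 192 151 143 214 215 216 146 158 217 217 195 223 211 211 197 201]
new [144 153 190 189 190 190 177 102 181 190 200 165 130 210 211 192 215 206 197 187 194]
[[23 13  0  1  1  1  1  1  1]
 [ 0  0  0  0  0  0  1  1  1]
 [ 0  0  0  0  0  0  0  1  1]
 [ 1  0  0  1  1  1  0  0  1]
 [ 0  0  1  1  1  0  1  1  1]
 [ 0  1  1  1  1  1  1  1  1]
 [ 0  1  1  1  1  1  1  0  0]
 [ 1  1  1  1  1  0  0  1  1]
 [ 1  1  2  2  1  1  1  1  1]
 [ 0  2 11  3  6  0  1  1  1]
 [ 1  0  6  1  7  0  0  1  1]
 [ 1  0  0  5  0  0  1  1  1]
 [ 1  1  0 -2 -1  0  1  1  1]
 [ 1  1  1  1  0  0  0  1  1]
 [ 1  1  1  1  1  0  0  1  1]
 [ 1  1  1  0  0  1  0  1  1]
 [ 0  1  1  0  1  1  0  0  0]]
```

```bash
python3 - <<'E'
from h import *
s=np.sin(np.radians(35)); c=np.cos(np.radians(35)); h=np.array([.122,.9925,0]); u=-s*h+np.array([0,0,c]);xh=c*h+np.array([0,0,s]); M=np.array([522.2,393.5,115.2])
for k in (0,10,20,40,60,82): print(k,proj('scene',M+(k-82)*u).round(0),proj('scene',M+(k-82)*u-18*xh).round(0))
a=cv2.imread('pics/s1.png').astype(int);b=cv2.imread('pics/s_k2.png').astype(int)
d=(abs(a-b).sum(2)>24).astype(np.uint8); n,l,st,ce=cv2.connectedComponentsWithStats(d)
for i in range(1,n):
    if st[i,4]>8: print(st[i],ce[i].round(0))
E
```

```text
0 [262. 227.] [263. 233.]
10 [262. 225.] [264. 231.]
20 [262. 222.] [264. 229.]
40 [263. 218.] [265. 224.]
60 [264. 213.] [266. 219.]
82 [265. 207.] [267. 214.]
[  47    0   70  160 5690] [87. 68.]
[ 221    0   71  186 7075] [256.  78.]
[131 166  10   3  23] [135. 167.]
[136 181   7   3  14] [139. 182.]
[256 219   8   6  24] [259. 222.]
[264 221   5   4  14] [266. 222.]
[256 224  13   6  32] [262. 227.]
[115 232   7   8  33] [118. 236.]
[148 241  29  29 305] [160. 255.]
[ 96 246  43  35 694] [119. 265.]
[ 162  248  200  103 9047] [274. 294.]
[271 251  18   7  46] [279. 254.]
[254 255   8   5  18] [258. 257.]
[   0  258   42  128 3969] [ 17. 318.]
[  29  364  108  116 6820] [ 86. 416.]
[ 44 462  28  18 204] [ 59. 473.]
```

Disc 1 is seated: the scene changed only at k = 0–20 mm in the tube. On to disc B.

{"api": "step_arm", "payload": {
  "motion": [
    [-0.005, -0.038, 0, 0, 0.4],
    [-0.01, -0.077, 0, 0, 0.4],
    [-0.015, -0.116, 0, 0, 0.4],
    [-0.02, -0.155, 0, 0, 0.4],
    [-0.025, -0.194, 0, 0, 0.4]
  ]
}}

```text
clock: 9.88
position: [494.3, 191.9, 172.3]
tcp_rot: [-0.001, 0.748, 0.664, -0.001]
ft_force: [0.3, -0.9, -0.0]
grip_width: 0.6
grasp_force: 0.0
```

{"api": "step_arm", "payload": {
  "motion": [
    [-0.005, -0.038, 0, 0, 0.4],
    [-0.01, -0.077, 0, 0, 0.4],
    [-0.015, -0.115, 0, 0, 0.4],
    [-0.02, -0.15, 0, 0, 0.4],
    [-0.025, -0.178, 0, 0, 0.4]
  ]
}}

```text
clock: 10.3
position: [469.2, 13.6, 172.5]
tcp_rot: [-0.001, 0.749, 0.663, -0.001]
ft_force: [0.5, -0.2, -0.2]
grip_width: 0.598
grasp_force: 0.0
```

{"api": "step_arm", "payload": {
  "motion": [
    [0, 0, 0, 0, 0.4],
    [0, 0, 0, 0, 0.4]
  ]
}}

```text
clock: 10.47
position: [469.8, 14.7, 172.7]
tcp_rot: [-0.001, 0.749, 0.662, -0.001]
ft_force: [0.2, 0.2, 0.3]
grip_width: 0.596
grasp_force: 0.0
```

```bash
python3 dim.py 472.5 13 b1.png
```

```text
blob 397.69483947753906 150.67457008361816 (29.046878814697266, 38.21903991699219) [535.9  66.2  20. ]
blob 325.2929382324219 225.0669403076172 (38.83429718017578, 40.639373779296875) [470.9  12.   20. ]
blob 282.1878776550293 243.52944946289062 (103.78596496582031, 192.1593780517578) [433.2   0.6  20. ]
[469.8  14.7 172.7] [327.1 223.7] dimple (np.int64(328), np.int64(227)) 129 [472.9  10.1  20. ]
```

{"api": "step_arm", "payload": {
  "motion": [
    [0.0017, -0.004, -0.04, 0, 0.4],
    [0.0017, -0.004, -0.08, 0, 0.4],
    [0.0017, -0.004, -0.12, 0, 0.4],
    [0.0017, -0.004, -0.15, 0, 0.4],
    [0.0017, -0.004, -0.163, 0, 0.4]
  ]
}}

```text
clock: 10.93
position: [468.5, 13.8, 6.3]
tcp_rot: [-0.003, 0.747, 0.664, -0.003]
ft_force: [-1.1, -0.1, -0.6]
grip_width: 0.599
grasp_force: 0.0
```

{"api": "step_arm", "payload": {
  "motion": [
    [0, 0, 0, 0, 0.5],
    [0, 0, 0, 0, 0.62],
    [0, 0, 0, 0, 0.62],
    [0, 0, 0, 0, 0.62]
  ],
  "grip_force": 20
}}

```text
clock: 11.27
position: [474.6, 12.1, 12.5]
tcp_rot: [0.001, 0.748, 0.664, 0.001]
ft_force: [-0.6, 0.1, 0.0]
grip_width: 0.388
grasp_force: 19.1
```

{"api": "step_arm", "payload": {
  "motion": [
    [0, 0, 0.01, 0, 0.62],
    [0, 0, 0.045, 0, 0.62],
    [0, 0, 0.085, 0, 0.62],
    [0, 0, 0.125, 0, 0.62],
    [0, 0, 0.165, 0, 0.62]
  ]
}}

```text
clock: 11.68
position: [472.8, 11.8, 179.7]
tcp_rot: [0.001, 0.748, 0.663, 0.001]
ft_force: [0.9, 1.0, -1.3]
grip_width: 0.383
grasp_force: 19.1
```

```bash
python3 tilt.py; python3 dz.py | sed -n 4,12p
```

```text
11.73 [478.6  11.3 188.4] [2.2 0.2 4.3] 0.382 19.1
[75.0, 322.5, 323.0, 23.0, 20.0, 349.0]
[90.0, 322.5, 323.5, 23.0, 21.0, 362.0]
now ((322.003803507487, 322.64946899414065), 23.193829854329426, 20.470625559488933, 90.89884948730469) [478.6  11.3 188.4] [[   1.    -0.1    0.  -476.2]
 [   0.1    1.    -0.3  -42.2]
 [   0.     0.3    1.  -351. ]]
5 [477.4   6.7 193.4] 158.47718288961303
10 [477.6   9.5 198.4] 152.7383636392843
15 [477.9  12.3 203.4] 146.99954438895563
20 [478.1  15.1 208.4] 141.26072513862687
25 [478.4  17.9 213.4] 135.5219058882981
ref dist 153.40684452188322
```

{"api": "step_arm", "payload": {
  "motion": [
    [0.005, 0.038, 0, 0, 0.62],
    [0.01, 0.077, 0, 0, 0.62],
    [0.015, 0.116, 0, 0, 0.62],
    [0.02, 0.155, 0, 0, 0.62],
    [0.025, 0.194, 0, 0, 0.62]
  ]
}}

```text
clock: 12.2
position: [497.9, 207.6, 177.3]
tcp_rot: [0.0, 0.748, 0.663, 0.001]
ft_force: [1.1, 0.1, -1.6]
grip_width: 0.385
grasp_force: 19.1
```

{"api": "step_arm", "payload": {
  "motion": [
    [0.005, 0.038, 0, 0, 0.62],
    [0.01, 0.077, 0, 0, 0.62],
    [0.015, 0.116, 0, 0, 0.62],
    [0.02, 0.155, 0, 0, 0.62],
    [0.025, 0.192, 0, 0, 0.62]
  ]
}}

```text
clock: 12.62
position: [522.7, 400.1, 177.1]
tcp_rot: [0.0, 0.748, 0.664, 0.001]
ft_force: [0.8, -0.0, 0.3]
grip_width: 0.382
grasp_force: 19.1
```

{"api": "step_arm", "payload": {
  "motion": [
    [0, 0, 0, 0, 0.62],
    [0, 0, 0, 0, 0.62],
    [0, 0, 0, 0, 0.62]
  ]
}}

```text
clock: 12.87
position: [522.4, 397.4, 176.4]
tcp_rot: [0.0, 0.748, 0.664, -0.0]
ft_force: [0.3, 0.6, 0.4]
grip_width: 0.387
grasp_force: 19.1
```

```bash
python3 tilt.py
```

```text
12.92 [522.5 396.8 176.4] [-0.2  0.3 -0.6] 0.385 19.1
[60.0, 323.5, 320.0, 15.0, 14.0, 94.5]
[60.0, 322.5, 323.0, 23.0, 20.0, 342.0]
[75.0, 322.5, 323.5, 23.0, 21.0, 356.0]
[90.0, 322.5, 323.0, 25.0, 22.0, 367.0]
```

{"api": "step_arm", "payload": {
  "motion": [
    [0, 0.003, -0.015, 0, 0.62],
    [0, 0.003, -0.026, 0, 0.615],
    [0, 0.003, -0.03, 0, 0.612],
    [0, 0.003, -0.032, 0, 0.612],
    [0, 0.003, -0.034, 0, 0.612]
  ]
}}

```text
clock: 13.33
position: [522.7, 399.7, 142.1]
tcp_rot: [0.0, 0.749, 0.663, -0.0]
ft_force: [-0.6, -1.2, 5.5]
grip_width: 0.386
grasp_force: 12.7
```

{"api": "step_arm", "payload": {
  "motion": [
    [0, 0, -0.001, 0, 0.611],
    [0, 0, -0.002, 0, 0.611],
    [0, 0, -0.003, 0, 0.611],
    [0, -0.001, -0.004, 0, 0.611],
    [0, -0.001, -0.005, 0, 0.611]
  ]
}}

```text
clock: 13.75
position: [524.2, 400.1, 139.9]
tcp_rot: [0.001, 0.748, 0.663, 0.002]
ft_force: [-1.6, -3.4, 9.5]
grip_width: 0.39
grasp_force: 12.2
```

```bash
python3 tilt.py
```

```text
13.8 [524.2 400.1 139.8] [-1.1 -2.2  7.6] 0.387 12.2
[60.0, 322.5, 327.0, 23.0, 18.0, 308.5]
[75.0, 323.0, 326.5, 24.0, 19.0, 321.0]
[90.0, 323.0, 327.0, 24.0, 20.0, 345.5]
```

Tilting starts at about 8 N this time. I'll continue.

{"api": "step_arm", "payload": {
  "motion": [
    [0, -0.001, -0.001, 0, 0.611],
    [-0.001, -0.001, -0.002, 0, 0.611],
    [-0.001, -0.002, -0.004, 0, 0.611],
    [-0.002, -0.002, -0.005, 0, 0.611],
    [-0.002, -0.003, -0.006, 0, 0.611]
  ]
}}

```text
clock: 14.22
position: [523.5, 397.8, 134.4]
tcp_rot: [0.001, 0.748, 0.663, 0.003]
ft_force: [0.4, -1.6, 8.7]
grip_width: 0.391
grasp_force: 14.2
```

{"api": "step_arm", "payload": {
  "motion": [
    [0, -0.001, -0.001, 0, 0.611],
    [0, -0.001, -0.002, 0, 0.611],
    [0, -0.002, -0.003, 0, 0.611],
    [0, -0.002, -0.003, 0, 0.611]
  ]
}}

```text
clock: 14.55
position: [523.0, 395.1, 130.9]
tcp_rot: [0.001, 0.748, 0.663, 0.002]
ft_force: [-0.5, -2.2, 6.7]
grip_width: 0.389
grasp_force: 15.1
```

```bash
python3 tilt.py;python3 dz.py | sed -n 4,12p
```

```text
14.6 [523.  395.1 131. ] [ 0.1 -2.   6.9] 0.394 15.1
[60.0, 322.5, 338.0, 23.0, 12.0, 197.0]
[75.0, 322.5, 338.0, 25.0, 12.0, 210.5]
[90.0, 322.5, 338.0, 25.0, 12.0, 216.0]
now ((322.1553588867188, 337.35215657552084), 24.584930419921875, 12.053304036458334, 90.40763854980469) [523.  395.1 131. ] [[   1.    -0.1    0.  -471.5]
 [   0.1    1.    -0.3 -427.9]
 [   0.     0.3    1.  -412.3]]
5 [521.  383.2 136. ] 162.17284911752847
10 [521.3 386.3 141. ] 156.30542082814827
15 [521.7 389.3 146. ] 150.43799253876804
20 [522.  392.4 151. ] 144.57056424938781
25 [522.4 395.4 156. ] 138.7031359600076
ref dist 153.38046514895152
```

{"api": "step_arm", "payload": {
  "motion": [
    [0, -0.003, 0.006, 0, 0.612],
    [-0.001, -0.008, 0.006, 0, 0.612],
    [-0.001, -0.01, 0.003, 0, 0.612],
    [-0.001, -0.01, 0, 0, 0.612],
    [-0.001, -0.01, 0, 0, 0.612]
  ]
}}

```text
clock: 15.07
position: [518.9, 384.1, 126.6]
tcp_rot: [-0.0, 0.748, 0.663, -0.001]
ft_force: [0.3, -0.4, -0.0]
grip_width: 0.387
grasp_force: 14.5
```

```bash
python3 tilt.py;python3 dz.py | sed -n 4,12p
```

```text
15.12 [519.  384.2 126.8] [-0.9 -0.1 -0.4] 0.39 14.5
[60.0, 322.5, 337.5, 23.0, 13.0, 209.5]
[75.0, 322.5, 337.5, 25.0, 13.0, 221.5]
[90.0, 322.5, 337.5, 25.0, 13.0, 232.0]
now ((322.0593734741211, 336.98377888997396), 24.479222615559895, 12.621905008951822, 89.90802764892578) [519.  384.2 126.8] [[   1.    -0.1   -0.  -468.2]
 [   0.1    1.    -0.3 -416.4]
 [   0.     0.3    1.  -409.2]]
5 [517.  372.5 131.8] 162.1455773467069
10 [517.4 375.6 136.8] 156.27049554249973
15 [517.8 378.7 141.8] 150.39541373829255
20 [518.2 381.7 146.8] 144.52033193408545
25 [518.5 384.8 151.8] 138.64525012987824
ref dist 153.41920625341203
```

{"api": "step_arm", "payload": {
  "motion": [
    [0.002, 0, -0.001, 0, 0.612],
    [0.002, 0, -0.001, 0, 0.612],
    [0.002, 0, -0.001, 0, 0.5],
    [0.002, 0, -0.001, 0, 0.4],
    [0.002, 0, -0.001, 0, 0.4]
  ]
}}

```text
clock: 15.58
position: [522.0, 385.0, 127.2]
tcp_rot: [0.0, 0.748, 0.663, 0.0]
ft_force: [0.2, -0.1, -0.5]
grip_width: 0.598
grasp_force: 0.0
```

{"api": "step_arm", "payload": {
  "motion": [
    [0, 0, 0, 0, 0.4],
    [0, 0, 0.025, 0, 0.4],
    [0, 0.003, 0.05, 0, 0.4],
    [0, 0.003, 0.05, 0, 0.4]
  ]
}}

```text
clock: 15.92
position: [524.8, 390.0, 182.7]
tcp_rot: [0.001, 0.748, 0.664, 0.005]
ft_force: [1.4, -0.0, 1.6]
grip_width: 0.601
grasp_force: 0.0
```

```bash
python3 diff.py k3.png k2.png s_k2.png; python3 - <<'E'
from h import *
a=cv2.imread('pics/s_k2.png').astype(int);b=cv2.imread('pics/s_k3.png').astype(int)
d=(abs(a-b).sum(2)>24).astype(np.uint8); n,l,st,ce=cv2.connectedComponentsWithStats(d)
for i in range(1,n):
    if st[i,4]>8 and st[i,1]>150: print(st[i],ce[i].round(0))
E
```

```text
[524.8 390.  182.7]
wrist old col 322 rows 140-262 [144 153 190 189 190 190 177 102 181 190 200 165 130 210 211 192 215 206 197 187 194]
new [137 147 189 187 187 187 188  87 189 188 181 151 110 188 210 190 213 199 197 189 199]
[[-22 -13   0   0   0   0   0   0   0]
 [  0   0   0   0   0   0   0   0   0]
 [  0   0   0   0   0   0   0   0   0]
 [  0   0   0   0   0   0   0   0   0]
 [  0   0   0   0   0   0   0   0   0]
 [  0   0   0   0   0   0   0   0   0]
 [  0   0   0   0   0   0   0   0   0]
 [  0   0   2   7   5   0   0   0   0]
 [  0   0   6   1   4   0   0   0   0]
 [  0   0  -1   4   0  -3   0   0   0]
 [  0   0  -7   2  -4  -2   0   0   0]
 [  0   0  -2  -6  -5   0   0   0   0]
 [  0   0   0   0   0   0   0   0   0]
 [  0   0   0   0   0   0   0   0   0]
 [  0   0   0   0   0   0   0   0   0]
 [  0   0   0   0   0   0   0   0   0]
 [  0   0   0   0   0   0   0   0   0]]
[250 154   5   8  15] [252. 157.]
[271 155  19  27 201] [278. 168.]
[241 156   6   6  21] [243. 158.]
[258 214  11   4  32] [263. 215.]
[256 222  14   8  47] [262. 226.]
[307 249   5   2   9] [309. 250.]
[274 259   5   6  18] [276. 262.]
[294 261   5   3  11] [296. 262.]
[307 264   7   7  21] [310. 266.]
[355 267   7   8  14] [358. 271.]
[343 278   7  18  25] [346. 286.]
[285 287   5   4  11] [287. 289.]
[277 292   8   6  18] [280. 295.]
[273 299   3   4   9] [274. 301.]
[337 300   3   7  10] [338. 303.]
[265 306   5   5  12] [267. 308.]
[320 333  25  24 468] [331. 345.]
[ 88 369   5   3   9] [ 90. 370.]
[ 55 379   5   5  10] [ 58. 381.]
```

Disc 2 is seated at k = 20–40. Next is the third disc, D.

{"api": "step_arm", "payload": {
  "motion": [
    [0.006, -0.038, 0, 0, 0.4],
    [0.012, -0.077, 0, 0, 0.4],
    [0.018, -0.116, 0, 0, 0.4],
    [0.025, -0.155, 0, 0, 0.4],
    [0.03, -0.194, 0, 0, 0.4]
  ]
}}

```text
clock: 16.43
position: [551.1, 192.0, 175.7]
tcp_rot: [-0.0, 0.748, 0.664, -0.001]
ft_force: [0.5, -0.6, 0.2]
grip_width: 0.599
grasp_force: 0.0
```

{"api": "step_arm", "payload": {
  "motion": [
    [0.006, -0.038, 0, 0, 0.4],
    [0.012, -0.077, 0, 0, 0.4],
    [0.018, -0.116, 0, 0, 0.4],
    [0.025, -0.155, 0, 0, 0.4],
    [0.03, -0.194, 0, 0, 0.4]
  ]
}}

```text
clock: 16.85
position: [581.0, -2.0, 175.8]
tcp_rot: [-0.001, 0.748, 0.663, -0.001]
ft_force: [-0.2, -0.6, 0.1]
grip_width: 0.602
grasp_force: 0.0
```

{"api": "step_arm", "payload": {
  "motion": [
    [0.01, -0.031, 0, 0, 0.4],
    [0.01, -0.031, 0, 0, 0.4],
    [0.01, -0.031, 0, 0, 0.4],
    [0.01, -0.031, 0, 0, 0.4]
  ]
}}

```text
clock: 17.18
position: [590.8, -30.9, 175.9]
tcp_rot: [-0.001, 0.748, 0.663, -0.001]
ft_force: [0.4, -0.0, 0.6]
grip_width: 0.6
grasp_force: 0.0
```

```bash
python3 dim.py 593.5 -32.5 b2.png
```

```text
blob 396.28643798828125 175.5675926208496 (52.60582733154297, 119.5733871459961) [654.4   0.3  20. ]
blob 326.8056106567383 224.08560180664062 (38.65218734741211, 39.970191955566406) [593.3 -33.7  20. ]
blob 311.1583557128906 291.6139831542969 (29.069931030273438, 82.23860168457031) [572.4 -93.   20. ]
[590.8 -30.9 175.9] [326.9 222.6] dimple (np.int64(324), np.int64(224)) 124 [591.  -33.4  20. ]
```

{"api": "step_arm", "payload": {
  "motion": [
    [0.0025, -0.0045, -0.04, 0, 0.4],
    [0.0025, -0.0045, -0.08, 0, 0.4],
    [0.0025, -0.0045, -0.12, 0, 0.4],
    [0.0025, -0.0045, -0.15, 0, 0.4],
    [0.0025, -0.0045, -0.1665, 0, 0.4]
  ]
}}

```text
clock: 17.65
position: [590.1, -33.2, 6.0]
tcp_rot: [-0.003, 0.747, 0.664, -0.002]
ft_force: [-0.3, 0.8, -0.4]
grip_width: 0.598
grasp_force: 0.0
```

{"api": "step_arm", "payload": {
  "motion": [
    [0, 0, 0, 0, 0.5],
    [0, 0, 0, 0, 0.62],
    [0, 0, 0, 0, 0.62],
    [0, 0, 0, 0, 0.62]
  ]
}}

```text
clock: 17.98
position: [596.2, -35.4, 12.6]
tcp_rot: [0.001, 0.748, 0.664, 0.001]
ft_force: [0.0, -0.1, 0.0]
grip_width: 0.39
grasp_force: 19.7
```

{"api": "step_arm", "payload": {
  "motion": [
    [0, 0, 0.01, 0, 0.62],
    [0, 0, 0.045, 0, 0.62],
    [0, 0, 0.085, 0, 0.62],
    [0, 0, 0.125, 0, 0.62],
    [0, 0, 0.165, 0, 0.62]
  ]
}}

```text
clock: 18.4
position: [594.5, -35.7, 179.5]
tcp_rot: [0.001, 0.748, 0.663, 0.001]
ft_force: [1.4, -0.8, -0.8]
grip_width: 0.385
grasp_force: 19.7
```

```bash
python3 tilt.py; python3 dz.py | sed -n 4,4p
```

```text
18.45 [600.1 -36.6 189.3] [ 3.1 -0.5  4.8] 0.383 19.7
[75.0, 322.5, 320.5, 23.0, 21.0, 357.5]
[90.0, 322.0, 320.5, 24.0, 21.0, 368.5]
now ((321.9990707397461, 320.10361633300784), 23.496688842773438, 20.689400990804035, 89.69638061523438) [600.1 -36.6 189.3] [[   1.    -0.1    0.  -602.7]
```

{"api": "step_arm", "payload": {
  "motion": [
    [-0.006, 0.038, 0, 0, 0.62],
    [-0.012, 0.077, 0, 0, 0.62],
    [-0.018, 0.116, 0, 0, 0.62],
    [-0.025, 0.155, 0, 0, 0.62],
    [-0.03, 0.194, 0, 0, 0.62]
  ]
}}

```text
clock: 18.92
position: [563.9, 159.9, 177.3]
tcp_rot: [0.001, 0.748, 0.663, 0.001]
ft_force: [0.8, -0.7, -0.8]
grip_width: 0.382
grasp_force: 19.7
```

{"api": "step_arm", "payload": {
  "motion": [
    [-0.006, 0.038, 0, 0, 0.62],
    [-0.012, 0.077, 0, 0, 0.62],
    [-0.018, 0.116, 0, 0, 0.62],
    [-0.025, 0.155, 0, 0, 0.62],
    [-0.03, 0.194, 0, 0, 0.62]
  ]
}}

```text
clock: 19.33
position: [533.7, 354.3, 177.3]
tcp_rot: [0.0, 0.748, 0.663, 0.001]
ft_force: [0.9, -0.4, -0.8]
grip_width: 0.388
grasp_force: 19.7
```

{"api": "step_arm", "payload": {
  "motion": [
    [-0.006, 0.03, 0, 0, 0.62],
    [-0.012, 0.046, 0, 0, 0.62],
    [-0.012, 0.046, 0, 0, 0.62],
    [-0.012, 0.046, 0, 0, 0.62],
    [-0.012, 0.046, 0, 0, 0.62]
  ]
}}

```text
clock: 19.75
position: [522.6, 397.7, 176.3]
tcp_rot: [0.0, 0.748, 0.663, 0.0]
ft_force: [0.6, -0.8, -0.7]
grip_width: 0.386
grasp_force: 19.7
```

```bash
python3 tilt.py
```

```text
19.8 [522.7 397.3 176.2] [-0.1  0.3 -0.4] 0.386 19.7
[60.0, 323.0, 318.5, 18.0, 17.0, 160.5]
[60.0, 322.5, 320.5, 23.0, 21.0, 346.5]
[75.0, 329.0, 356.5, 20.0, 9.0, 60.5]
[75.0, 322.5, 320.5, 23.0, 21.0, 362.0]
[90.0, 322.5, 320.5, 25.0, 21.0, 379.0]
```

Same pose as before, with the disc about 1.5 mm further forward. I'll repeat the press with dy reduced to match.

{"api": "step_arm", "payload": {
  "motion": [
    [0, 0.001, -0.015, 0, 0.62],
    [0, 0.001, -0.026, 0, 0.615],
    [0, 0.001, -0.03, 0, 0.612],
    [0, 0.001, -0.032, 0, 0.612],
    [0, 0.001, -0.034, 0, 0.612]
  ]
}}

```text
clock: 20.22
position: [522.4, 398.4, 141.5]
tcp_rot: [0.0, 0.749, 0.663, -0.0]
ft_force: [-1.7, -1.3, 5.3]
grip_width: 0.392
grasp_force: 13.2
```

{"api": "step_arm", "payload": {
  "motion": [
    [0, 0, -0.001, 0, 0.611],
    [0, 0, -0.002, 0, 0.611],
    [0, 0, -0.003, 0, 0.611],
    [0, -0.001, -0.004, 0, 0.611],
    [0, -0.001, -0.005, 0, 0.611]
  ]
}}

```text
clock: 20.63
position: [523.8, 398.8, 139.5]
tcp_rot: [0.001, 0.748, 0.663, 0.002]
ft_force: [-1.2, -2.4, 8.8]
grip_width: 0.392
grasp_force: 12.6
```

{"api": "step_arm", "payload": {
  "motion": [
    [0, -0.001, -0.001, 0, 0.611],
    [-0.001, -0.001, -0.002, 0, 0.611],
    [-0.001, -0.002, -0.004, 0, 0.611],
    [-0.002, -0.002, -0.005, 0, 0.611],
    [-0.002, -0.002, -0.006, 0, 0.611]
  ]
}}

```text
clock: 21.05
position: [523.3, 396.8, 134.2]
tcp_rot: [0.002, 0.748, 0.663, 0.003]
ft_force: [-1.3, -4.3, 9.0]
grip_width: 0.393
grasp_force: 14.7
```

```bash
python3 tilt.py;python3 dz.py | sed -n 4,12p
```

```text
21.1 [523.2 396.8 133.9] [ 0.6 -3.4  9. ] 0.388 14.8
[60.0, 322.0, 332.5, 24.0, 15.0, 249.0]
[75.0, 322.5, 332.5, 25.0, 15.0, 263.5]
[90.0, 322.5, 332.0, 25.0, 16.0, 282.0]
now ((322.09587504069015, 331.95042317708334), 24.46984100341797, 14.957611083984375, 89.94002532958984) [523.2 396.8 133.9] [[   1.    -0.1    0.  -471.7]
 [   0.1    1.    -0.3 -429. ]
 [   0.     0.3    1.  -414.8]]
5 [521.5 387.6 138.9] 160.82926055539303
10 [521.8 390.5 143.9] 155.01427520213167
15 [522.2 393.5 148.9] 149.1992898488704
20 [522.5 396.4 153.9] 143.38430449560903
25 [522.8 399.4 158.9] 137.5693191423477
ref dist 153.45637833512214
```

{"api": "step_arm", "payload": {
  "motion": [
    [0, -0.001, -0.001, 0, 0.611],
    [0, -0.001, -0.002, 0, 0.611],
    [0, -0.002, -0.003, 0, 0.611],
    [0, -0.002, -0.004, 0, 0.611]
  ]
}}

```text
clock: 21.48
position: [523.0, 394.9, 130.1]
tcp_rot: [0.001, 0.748, 0.663, 0.003]
ft_force: [-0.0, -3.5, 8.8]
grip_width: 0.384
grasp_force: 16.1
```

{"api": "step_arm", "payload": {
  "motion": [
    [0, -0.003, 0.006, 0, 0.612],
    [-0.001, -0.008, 0.006, 0, 0.612],
    [-0.001, -0.01, 0.003, 0, 0.612],
    [0, -0.01, 0.001, 0, 0.612],
    [0, -0.01, 0.001, 0, 0.612]
  ]
}}

```text
clock: 21.9
position: [519.6, 383.7, 126.2]
tcp_rot: [-0.0, 0.748, 0.663, -0.001]
ft_force: [-0.1, 0.5, -0.5]
grip_width: 0.391
grasp_force: 15.3
```

```bash
python3 tilt.py;python3 dz.py | sed -n 4,12p
```

```text
21.95 [519.7 383.9 126.4] [-0.2 -1.1 -0.3] 0.39 15.3
[60.0, 322.5, 337.0, 25.0, 12.0, 207.0]
[75.0, 322.5, 336.5, 25.0, 13.0, 226.0]
[90.0, 322.5, 336.5, 25.0, 13.0, 235.0]
now ((322.12722930908205, 336.19212239583334), 25.031277974446613, 12.518260955810547, 89.71260833740234) [519.7 383.9 126.4] [[   1.    -0.1   -0.  -468.9]
 [   0.1    1.    -0.3 -416.3]
 [   0.     0.3    1.  -408.6]]
5 [517.8 372.5 131.4] 161.94246107298486
10 [518.2 375.6 136.4] 156.07577338503927
15 [518.5 378.6 141.4] 150.20908569709363
20 [518.9 381.7 146.4] 144.34239800914807
25 [519.3 384.7 151.4] 138.47571032120243
ref dist 153.43031102751945
```

{"api": "step_arm", "payload": {
  "motion": [
    [0.002, -0.002, 0, 0, 0.612],
    [0.002, -0.003, -0.001, 0, 0.612],
    [0.002, -0.003, -0.001, 0, 0.612],
    [0.002, -0.003, -0.001, 0, 0.5],
    [0.002, -0.003, -0.001, 0, 0.4]
  ]
}}

```text
clock: 22.42
position: [522.4, 381.4, 126.6]
tcp_rot: [-0.0, 0.748, 0.663, 0.0]
ft_force: [0.2, 0.4, -0.5]
grip_width: 0.597
grasp_force: 0.0
```

{"api": "step_arm", "payload": {
  "motion": [
    [0, 0, 0, 0, 0.4],
    [0, 0, 0.025, 0, 0.4],
    [0, 0.003, 0.05, 0, 0.4],
    [0, 0.003, 0.05, 0, 0.4]
  ]
}}

```text
clock: 22.75
position: [525.4, 386.5, 182.3]
tcp_rot: [0.001, 0.748, 0.664, 0.005]
ft_force: [0.6, 1.3, 1.3]
grip_width: 0.606
grasp_force: 0.0
```

```bash
python3 diff.py k4.png k3.png s_k3.png; python3 - <<'E'
from h import *
a=cv2.imread('pics/s_k3.png').astype(int);b=cv2.imread('pics/s_k4.png').astype(int)
d=(abs(a-b).sum(2)>24).astype(np.uint8); n,l,st,ce=cv2.connectedComponentsWithStats(d)
for i in range(1,n):
    if st[i,4]>6 and 190<st[i,1]<250 and 240<st[i,0]<290: print(st[i],ce[i].round(0))
E
```

```text
[525.4 386.5 182.3]
wrist old col 322 rows 140-262 [137 147 189 187 187 187 188  87 189 188 181 151 110 188 210 190 213 199 197 189 199]
new [150 181 186 186 186 186 106 175 184 184 174  98 185 181 169 193 184 198 192 189 205]
[[ 0  0  0  0  0  0  0  0  0]
 [ 0  0  0  0  0  0  0  0  0]
 [ 0  0  0  0  0  0  0  0  0]
 [ 0  0  0  0  0  0  0  0  0]
 [ 0  0  0  0  0  0  0  0  0]
 [ 0  0  0  0  0  0  0  0  0]
 [ 0  0  9  8  4  1  0  0  0]
 [ 0  0 13  0  0  6  0  0  0]
 [ 0  0 -1 10 17  6  0  0  0]
 [ 0  0 -8 -7 -6 -4  0  0  0]
 [ 0  0 -1 -5 -5  0  0  0  0]
 [ 0  0  0  0  0  0  0  0  0]
 [ 0  0  0  0  0  0  0  0  0]
 [ 0  0  0  0  0  0  0  0  0]
 [ 0  0  0  0  0  0  0  0  0]
 [ 0  0  0  0  0  0  0  0  0]
 [ 0  0  0  0  0  0  0  0  1]]
[257 209   7   7  26] [259. 211.]
[262 213   4   3   8] [264. 214.]
[257 213  14  12  91] [264. 220.]
```

{"api": "step_arm", "payload": {
  "motion": [
    [0, -0.02, 0.03, 0, 0.4],
    [0, -0.05, 0.06, 0, 0.4],
    [0, -0.08, 0.08, 0, 0.4],
    [0, -0.08, 0.08, 0, 0.4],
    [0, -0.08, 0.08, 0, 0.4]
  ]
}}

```text
clock: 23.27
position: [522.9, 303.4, 257.4]
tcp_rot: [0.0, 0.749, 0.663, 0.001]
ft_force: [1.2, -0.4, 0.4]
grip_width: 0.596
grasp_force: 0.0
```

```bash
python3 - <<'E'
from h import *
def y(i,b):
    g=cv2.cvtColor(i[b[1]:b[3],b[0]:b[2]],cv2.COLOR_BGR2HSV); m=(g[...,1]>140)&(g[...,0]>12)&(g[...,0]<35)&(g[...,2]>120); p=np.argwhere(m); return p.mean(0).round(2)+[b[1],b[0]],len(p)
s=r.snapshot('scene')[...,::-1].copy(); cv2.imwrite('pics/send.png',s)
for i in (cv2.imread('pics/s1.png'),s): print(y(i,(240,200,262,230)))
a=cv2.imread('pics/s1.png').astype(int); print((abs(a-s).sum(2)>24)[195:236,248:285].sum(), (abs(a-s).sum(2)>24)[195:209,248:285].sum())
o=r.observe(); print(o['position'],o['ft_force'],o['clock'])
print(r.hand_in())
E
```

```text
(array([nan, nan]), 0)
(array([nan, nan]), 0)
125 0
[522.0683876  303.93412002 255.83085059] [ 0.34510089  0.33151294 -1.03044363] 23.3167
the job is handed in; nothing more can be done
None<stdin>:3: RuntimeWarning: Mean of empty slice.
  ret = um.true_divide(
```

I handed the job in with three discs in the tube (robot clock 23.3 s); gauge_mid measured about 59 mm up from tube_seat and the stack top looks to be at about 60 mm, judged from scene-camera changes after each drop, but my last check that the gauge had not moved found no knob pixels, and no verdict came back.

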